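# Shut the microscope accessory case and fasten its draw latch

### The arm

A 6-joint arm with a two-finger parallel gripper is mounted at the origin on the work surface. World frame = base frame: x ahead of the robot, y to its left, z up, the work surface at z = 0. Lengths are in mm, angles in rad, forces in N, time in s.
With the tool pointing down it reaches from about 350 to 975 mm from the base axis. Payload 7.1 kg.
Tool frame: the origin (TCP) lies between the finger pads; the fingertips stand 25 mm ahead of it and the grasp point (between the pads) lies 6 mm ahead of it; y points along the fingers, z is the direction in which the jaws open and shut, and the axes are right-handed (so a half turn about y gives the same grasp; the last joint's range is limited). The gripper opens to 88 mm and grips with 3 to 60 N. Pads are 20 mm wide; open, the fingers measure 115 mm over their backs; the gripper's body (75 mm by 178 mm) begins 61 mm behind the grasp point.
Start: joints at [-1.274, 0.423, 1.63, -0, 1.089, -0.019], TCP at [194.128, -594.07, 247.675] pointing down, gripper open.
Joint ranges: [-3, 3], [-0.9, 2.11], [0.09, 2.58], [-1.31, 4.45], [0.11, 2.69], [-2.54, 2.54]. Speed limits (rad/s): [2.39, 2.39, 3.01, 3.14, 3.14, 3.14].

### API

Orientations are given as a unit quaternion [w, x, y, z].
In Python, from workcell import telemetry, read_camera, camera_model, r gives the robot as it stands.
- The arm moves only by the tool send_rows, never from a script. Its argument "plan" is a list of rows, each a list of 3 entries, a list of its own where there are three numbers: the shift along the tool's x, y, z in cm, then the turn, a rotation vector about the tool's x, y, z in rad, then the opening, from 0 (shut) to 1 (fully open). In form: [[[dx, dy, dz], [rx, ry, rz], gripper], ...]. A call has 1 to 5 rows; each row shifts and turns the commanded pose from where the row before left it, along the tool's axes as they then stand; what a row does not reach is not made up. A row lasts 1/10 s, in which the tool goes at most 50 mm and 8.59 degrees, less where a joint would pass 70% of its speed; a pose out of reach is approached as far as the arm can. A call with a gripper value outside its range is refused whole. The fingers move at their own pace and stop on an object; the grip force is fixed at half the most. Time passes only in rows, so rows that do not move let the fingers close. It gives the time, the measured TCP pose, the force and the opening at its end, in the units of the state.
- telemetry.state(): the state, without advancing time (a new reading comes with each control period).
- read_camera(name): name is "scene" or "side" or "wrist"; returns the picture (384x512x3 uint8, blue, green, red); there is no depth.
- camera_model(name): a dict with "camera_matrix" (3x3 intrinsics, pixels), "position" and "attitude" of the camera in the world. Camera axes: x right, y down, z forward; pixel columns grow to the right and rows downward; lengths in mm; the calibration is good to about 2 mm. A picture is of the moment at which its call begins: read the wrist's pose just before it. camera_model takes no time and is no camera call; for the wrist camera it gives the pose at the moment of the call.
- r.close_job(): hands the job in, once; it reports no verdict.
The state is a dict: "time_s": time; "q": joint angles; "joint_velocities": joint speeds; "effort": joint torques, N m; "tcp_pos": TCP position; "tool_rot": TCP orientation; "wrist_force": force on the tool from outside, world axes, zero at the start; "torque": the same for the moment, N m; "width": finger opening in mm.
Only numpy, scipy, OpenCV 4.12 (cv2) and the standard library are available. Lean on these libraries where they do the work, as an engineer would, in place of code of your own. Each camera call takes 0.05 s, during which the arm holds its last target.

### The job

Put the microscope accessories away safely: shut the lid of the plywood case, hook the loop of its draw latch over the keeper on the lid, and press the lever down over centre until it lies flat and holds the lid tight on its seal. Leave the jar, the vial, the bowl and the wooden block standing where they are.

Things in the scene. Friction and masses are not known exactly. Their poses are not given: they have to be found in the camera images.
- case: Plywood instrument case, fixed on the bench: 200 deep (x), 260 wide (y), body 145 high, 195 with lid down. Origin: centre of its underside. Its front is the face at x = -100 mm, looking along the case's -x; the draw latch is in the middle of that face and works in the plane y = 0. Lid hinged along the back top edge (x = +100, z = 145). Latch base: 40 wide, lugs 26 out of the face.
- lid (a joint): Lid angle, rad: 0 = rim to rim, grows as it opens. Starts ajar, stays where it is left (stiff hinge; 1 to 3 N down at the front edge closes it). Shut by hand it rests on a springy rubber seal at about 0.03 (front edge 6 mm above the rim); below that the seal pushes back with about 18 N per mm at the front edge. Only the closed latch keeps it drawn down, at about 0.01.
- lid_edge (a point): Middle of the upper front edge of the lid, in the latch's plane. The lid is 50 high, flat and smooth on top.
- keeper_seat (a point): Keeper: a 24 wide steel hook on the lid's front, open upwards. This point is where the loop roller's axis lies when hooked: 19.5 mm out from the face, some 168 above the bench with the lid on its seal. Trough 12 wide front to back, floor 4 below this point; lip 3.5 thick, its outer side 29 out from the face, its top 5.5 above this point; behind the trough a block, 13.5 thick, rises to 28 above it.
- lever (a joint): Angle of the latch lever, rad: 0 when it hangs flat along the case front (closed), about 1.6 when it stands straight out from the face, growing upwards to 2.3. Stiff pivot: it stays where it is left, 1 to 2 N at its end moves it. The loop drags it along when pulled.
- lever_pivot (a point): Pivot axis of the lever (along the case's y), 20 out from the front face, 125 above the bench. The lever is a steel plate 26 wide, 96 long from this axis; its outer face lies 10 mm outward of the pivot when closed.
- lever_tip (a point): Middle of the lever's outer face (the face to press), 82 mm along the lever from its pivot, just before its end curls outward.
- loop (a joint): Angle of the loop against the lever, rad: 0 as when latched, growing as the loop tips outward from the keeper, 2.75 = lying back on the lever's outer face. The loop's lean from straight up, outward from the case, is loop minus lever. It stays where it is left (light friction).
- loop_pin (a point): Axis on which the loop turns, carried by the lever 22 mm from the lever's pivot (14 degrees nearer the case than the lever's line), so it swings with the lever. With the roller in the hook and the lid on its seal the loop is taut at lever about 1.1 rad; from there the lever's end needs up to about 6 N, passes the dead point near 0.2 rad, then stays down by itself.
- loop_roller (a point): Middle of the loop's roller, which goes over the keeper: a dark steel pin, 8 thick, 52 long over its domed ends, along the case's y, 60 mm from loop_pin. It spins freely in the loop's two flat side links (28 apart inside, 35 outside, beside the lever), so its ends, 8 mm proud on each side, can be pinched, fingers closing along the case's y, and the loop still swings.
- specimen_jar: Clear plastic jar with white lid, 74 across, 90 high, standing loose near the case. Origin: centre of its underside. Not to be disturbed.
- vial: Clear vial with a black cap, 43 across, 70 high, loose. Origin: centre of its underside. Not to be disturbed.
- steel_bowl: Steel bowl, 124 across, 42 high, loose. Origin: centre of its underside. Not to be disturbed.
- wood_block: Wooden block 95 x 60 x 45 high, loose, behind the case. Origin: centre of its underside. Not to be disturbed.

How it is judged (in metres and radians):
On the way:
1. The loop's roller lies in the keeper's hook while the lever is still raised (distance between loop_roller and keeper_seat below 0.007 m and value of joint lever above 0.35 rad), for 0.05 s.
At the end, for the whole second after the job is handed in: The lever lies flat against the case (below 0.1 rad), the loop's roller is in the keeper's hook (within 7 mm of its seat), the latch holds the lid drawn down on its seal (lid below 0.02 rad), and the jar, vial, bowl and block stand upright within 30 mm of where they were (value of joint lever below 0.1 rad and value of joint lid below 0.02 rad and distance between loop_roller and keeper_seat below 0.007 m and distance of each of specimen_jar, vial, steel_bowl, wood_block from where it was at the start of the episode below 0.03 m and angle between each of specimen_jar, vial, steel_bowl, wood_block's own z axis and vertical below 0.2 rad); the robot touches nothing.
It fails at once if The specimen jar is knocked over or pushed away (distance of specimen_jar from where it was at the start of the episode above 0.03 m or angle between specimen_jar's own z axis and vertical above 0.35 rad).
It fails at once if The vial is knocked over or pushed away (distance of vial from where it was at the start of the episode above 0.03 m or angle between vial's own z axis and vertical above 0.35 rad).
It fails at once if The steel bowl is knocked over or pushed away (distance of steel_bowl from where it was at the start of the episode above 0.03 m or angle between steel_bowl's own z axis and vertical above 0.35 rad).
It fails at once if The wooden block is knocked over or pushed away (distance of wood_block from where it was at the start of the episode above 0.03 m or angle between wood_block's own z axis and vertical above 0.35 rad).
It also fails if it takes over 51 s, if anything falls off the work surface, if the arm or the gripper's body presses on something with over 40 N, if the wrist force passes 120 N, or if a joint passes its speed limit or range.

## Working session

There is one attempt and no reset: what is moved stays moved. The work goes in short steps, Python scripts to look and compute and a tool call to move; the robot and the scene stay as the last step left them, time stands still between calls to the robot, and variables do not carry over. Pictures are saved under pics/ and viewed, and the job is handed in when it is done.

Besides the shell and the picture viewer there is one more tool, called after "Emit:" as a command line: name --argument value ..., lists and objects as JSON in quotes. send_rows: Moves the arm, as the interface text tells. Its arguments: {"type":"object","properties":{"plan":{"type":"array","items":{"type":"array"}}},"required":["plan"]}

```bash
mkdir -p pics; ls; python3 - <<'E'
from workcell import telemetry, read_camera, camera_model, r
import cv2
for n in("scene","side","wrist"):
    m=camera_model(n);print(n,m)
    cv2.imwrite(f"pics/{n}0.png",read_camera(n))
print(telemetry.state())
E
```

```text
pics
scene {'camera_matrix': array([[385.56402943,   0.        , 256.15738876],
       [  0.        , 385.56402943, 191.03110886],
       [  0.        ,   0.        ,   1.        ]]), 'position': array([988.00078158, 167.49763393, 852.55290311]), 'attitude': array([-0.15823566,  0.58100224,  0.76805659, -0.21791498])}
side {'camera_matrix': array([[358.25674274,   0.        , 257.3579643 ],
       [  0.        , 358.25674274, 190.84129063],
       [  0.        ,   0.        ,   1.        ]]), 'position': array([ 432.51620256, -534.31769468,  594.61906503]), 'attitude': array([-0.42375793,  0.90028069, -0.08602024,  0.05024359])}
wrist {'camera_matrix': array([[300.40206195,   0.        , 255.30176681],
       [  0.        , 300.40206195, 191.47438106],
       [  0.        ,   0.        ,   1.        ]]), 'position': array([ 272.81578719, -567.56060337,  383.60814547]), 'attitude': array([ 0.12323912,  0.80032693, -0.57979785, -0.09012979])}
{'time_s': 0.15, 'q': array([-1.27399993e+00,  4.23679213e-01,  1.63047510e+00, -1.96996433e-05,
        1.08860210e+00, -1.90093340e-02]), 'joint_velocities': array([ 0.00180398, -0.00132008, -0.00192762,  0.0006705 , -0.00063961,
        0.00015006]), 'effort': array([ 4.69421939e-04, -5.44985676e+01, -2.73918110e+01,  6.43241568e-02,
        2.04000383e-02, -5.80642973e-05]), 'tcp_pos': array([ 194.0150318 , -593.71680454,  247.08703013]), 'tool_rot': array([ 0.11113088, -0.11125703,  0.69871583, -0.69790256]), 'wrist_force': array([-0.37317126,  0.40510102,  0.40072118]), 'torque': array([ 0.0357263 , -0.00252636,  0.01976316]), 'width': 87.66367291336242}
```

View pics/scene0.png

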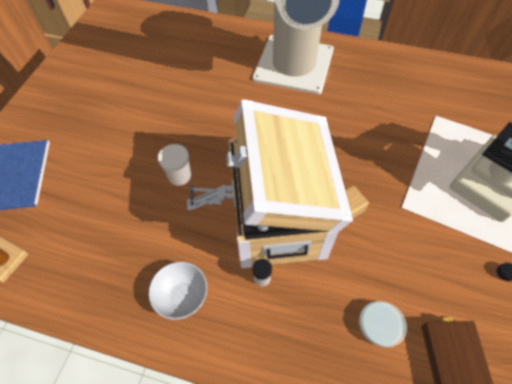

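View pics/side0.png

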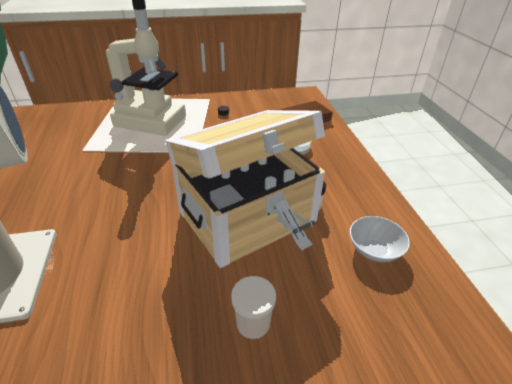

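View pics/wrist0.png

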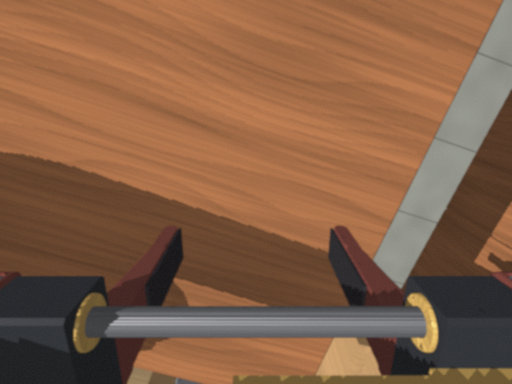

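```bash
cat > h.py <<'E'
import numpy as np, cv2
from scipy.spatial.transform import Rotation as R
from workcell import telemetry, read_camera, camera_model, r
def rot(q): return R.from_quat([q[1],q[2],q[3],q[0]])
def proj(m,P):
    P=np.atleast_2d(P); c=rot(m['attitude']).inv().apply(P-m['position']); u=c@m['camera_matrix'].T; return u[:,:2]/u[:,2:]
def crop(img,x0,y0,x1,y1,s,name):
    c=cv2.resize(img[y0:y1,x0:x1],None,fx=s,fy=s,interpolation=cv2.INTER_CUBIC)
    for x in range((x0+9)//10*10,x1,10): cv2.line(c,((x-x0)*s,0),((x-x0)*s,8 if x%50 else 20),(0,0,255),1); x%20==0 and cv2.putText(c,str(x),((x-x0)*s,30),0,.4,(0,0,255),1)
    for y in range((y0+9)//10*10,y1,10): cv2.line(c,(0,(y-y0)*s),(8 if y%50 else 20,(y-y0)*s),(0,0,255),1); y%20==0 and cv2.putText(c,str(y),(20,(y-y0)*s+4),0,.4,(0,0,255),1)
    cv2.imwrite(name,c)
E
python3 - <<'E'
from h import *
a=cv2.imread('pics/scene0.png'); crop(a,140,90,380,300,3,'pics/sc.png')
a=cv2.imread('pics/side0.png'); crop(a,160,100,340,260,4,'pics/si.png')
E
```

```text
(no output)
```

View pics/sc.png

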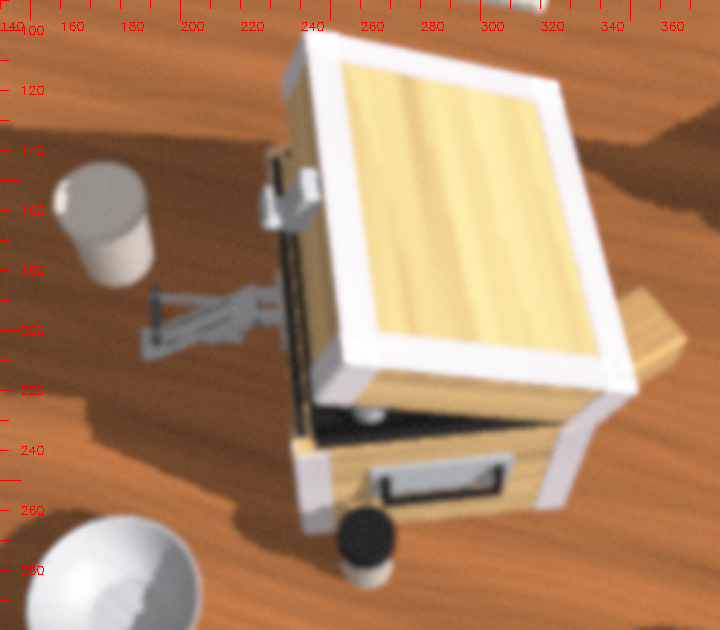

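View pics/si.png

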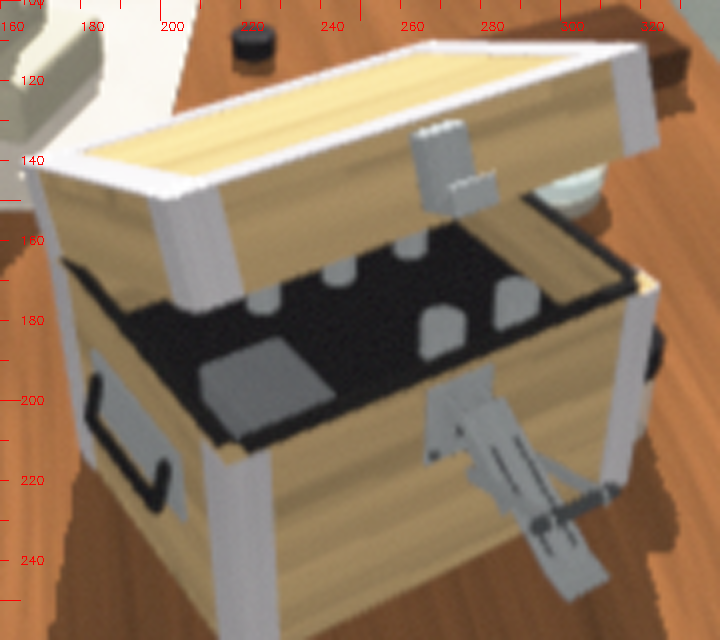

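```bash
cat >> h.py <<'E'
def c2w(c,P):
    P=np.atleast_2d(np.asarray(P,float)); s,k=np.sin(c[2]),np.cos(c[2])
    return np.c_[c[0]+k*P[:,0]-s*P[:,1], c[1]+s*P[:,0]+k*P[:,1], P[:,2]]
def lidp(a,P):
    P=np.atleast_2d(np.asarray(P,float)); dx=P[:,0]-100; dz=P[:,2]-145
    return np.c_[100+np.cos(a)*dx+np.sin(a)*dz, P[:,1], 145-np.sin(a)*dx+np.cos(a)*dz]
def pin(t): u=t-np.radians(14); return np.array([-120-22*np.sin(u),0,125-22*np.cos(u)])
def roller(t,l,y=0): f=l-t; return pin(t)+[-60*np.sin(f),y,60*np.cos(f)]
def levpt(t,a,n,y=0): return np.array([-120,y,125])+a*np.array([-np.sin(t),0,-np.cos(t)])+n*np.array([-np.cos(t),0,np.sin(t)])
def seat(a): return lidp(a,[-119.5,0,161.4])[0]
E
cat > fit.py <<'E'
from h import *
from scipy.optimize import least_squares
S=camera_model('scene');D=camera_model('side')
B=[(S,(232,140),(-100,130,145)),(S,(239,237),(-100,-130,145)),(S,(241.7,267.7),(-100,-130,0)),(S,(326,259),(100,-130,0)),
(D,(217,213),(-100,130,145)),(D,(321,171),(-100,-130,145)),(D,(182.5,217),(100,130,0)),(D,(316,222),(-100,-130,0))]
L=[(S,(242.3,100.7),(-100,130,195)),(S,(255,210.7),(-100,-130,195)),(S,(351.7,219.3),(100,-130,195)),(S,(325.7,117.3),(100,130,195)),
(D,(201,149),(-100,130,195)),(D,(320,111),(-100,-130,195)),(D,(167,141),(100,130,195))]
# unordered roller ends
RO=[(S,(191.7,186.7),26),(S,(191.7,205),-26),(D,(295,231.7),26),(D,(313,222.5),-26)]
def res(p):
    o=[]
    for m,u,P in B:o+=list(proj(m,c2w(p,P))[0]-u)
    for m,u,P in L:o+=list(proj(m,c2w(p,lidp(p[3],P)))[0]-u)
    for m,u,y in RO:o+=list(proj(m,c2w(p,roller(p[4],p[5],y)))[0]-u)
    # lever end (96 long), side view corners
    for y,u in((13,(302.5,250)),(-13,(312,244))): o+=list(proj(D,c2w(p,levpt(p[4],96,10,y)))[0]-u)
    return np.array(o)
f=least_squares(res,[600,-150,1.57,.3,1,2.5],loss='soft_l1')
print(f.x); print(res(f.x).reshape(-1,2).round(1)); np.save('p.npy',f.x)
p=f.x
print('roller',c2w(p,roller(p[4],p[5])),'seat',c2w(p,seat(p[3])),'tip',c2w(p,levpt(p[4],82,10)),'pivot',c2w(p,[-120,0,125]))
E
python3 fit.py
```

```text
[5.42881253e+02 8.48372359e+01 1.95648983e+00 3.99828680e-01
 1.04849402e+00 2.35967502e+00]
[[-2.9 -0.1]
 [-0.7  5.1]
 [-0.3 -0.2]
 [ 0.8 -0.6]
 [-1.1  2.5]
 [ 2.8 -0.5]
 [-2.6 -5.9]
 [-0.4 -2.5]
 [-0.4 -0.2]
 [ 0.2  0. ]
 [-0.2  1.2]
 [-1.2  1. ]
 [ 0.6 -0.2]
 [ 0.3 -0.2]
 [-1.6 -1.3]
 [-0.7 -0.9]
 [-0.2  1.1]
 [-2.9  0.7]
 [ 1.1 -0.9]
 [-1.9 -0.9]
 [-0.7 -0.5]]
roller [[615.80217799 -94.75784275 125.14057342]] seat [[578.92276036  -3.92846894 245.54918283]] tip [[616.6378513  -96.81600115  92.75883109]] pivot [[588.02546812 -26.34729493 125.        ]]
```

```bash
cat > ov.py <<'E'
from h import *
import sys
def overlay(name,img,p,out,box,s):
    m=camera_model(name); im=cv2.resize(img,None,fx=s,fy=s,interpolation=cv2.INTER_CUBIC)
    def ln(A,B,col):
        a,b=proj(m,c2w(p,A))[0],proj(m,c2w(p,B))[0]; cv2.line(im,tuple(int(v*s+s/2) for v in a),tuple(int(v*s+s/2) for v in b),col,1)
    def boxl(z0,z1,f,col):
        c=[(-100,-130),(100,-130),(100,130),(-100,130)]
        for i in range(4):
            a,b=c[i],c[(i+1)%4]
            for z in(z0,z1): ln(f((*a,z)),f((*b,z)),col)
            ln(f((*a,z0)),f((*a,z1)),col)
    boxl(0,145,lambda P:P,(255,0,0)); boxl(145,195,lambda P:lidp(p[3],P)[0],(0,255,0))
    ln(roller(p[4],p[5],-26),roller(p[4],p[5],26),(0,0,255)); ln(pin(p[4]),roller(p[4],p[5]),(0,0,255))
    for y in(-13,13): ln(levpt(p[4],0,10,y),levpt(p[4],96,10,y),(255,0,255))
    ln(levpt(p[4],96,10,-13),levpt(p[4],96,10,13),(255,0,255))
    q=seat(p[3]); ln(q-[0,12,0],q+[0,12,0],(0,255,255))
    x0,y0,x1,y1=box; cv2.imwrite(out,im[y0*s:y1*s,x0*s:x1*s])
if __name__=='__main__':
    p=np.load('p.npy')
    overlay('scene',cv2.imread('pics/scene0.png'),p,'pics/osc.png',(140,90,380,290),3)
    overlay('side',cv2.imread('pics/side0.png'),p,'pics/osi.png',(160,100,340,270),4)
E
python3 ov.py
```

```text
(no output)
```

View pics/osc.png

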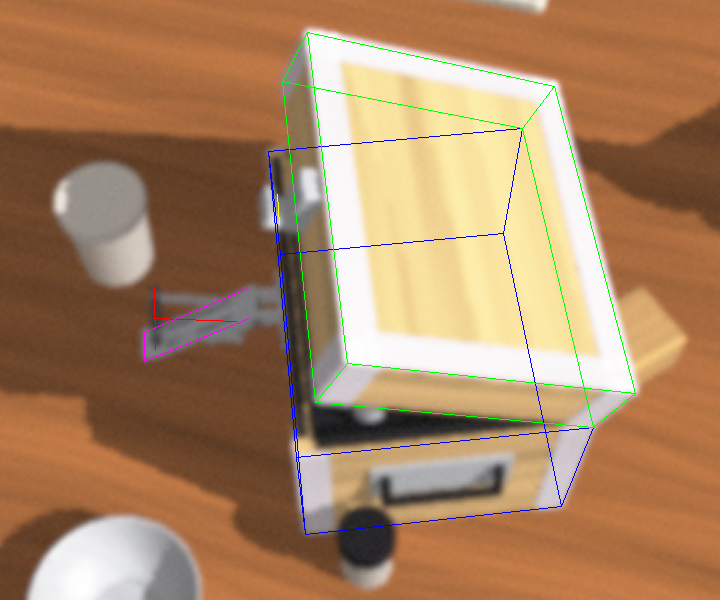

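View pics/osi.png

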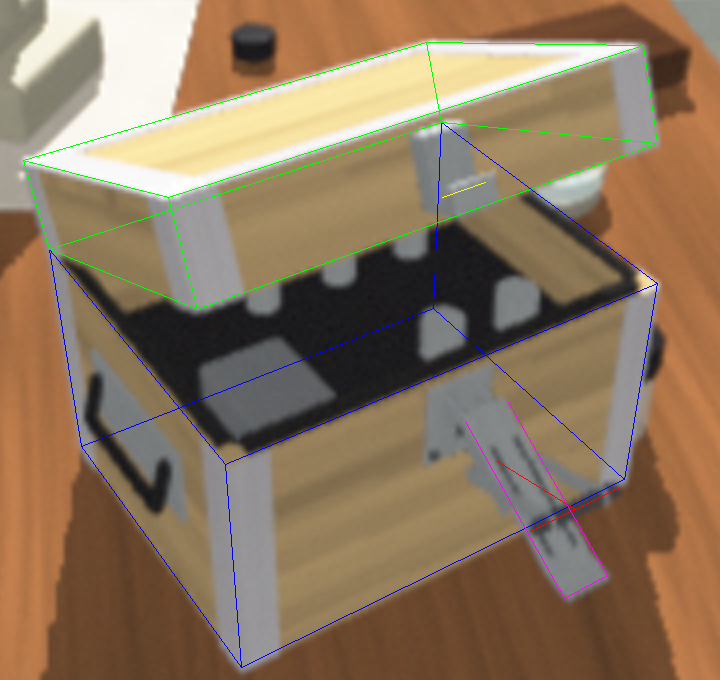

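```bash
sed -i "s/^B=.*/B=[(S,(241.7,267.7),(-100,-130,0)),(S,(326,259),(100,-130,0)),/; s/^(D,(217,213).*/(D,(182.5,213),(100,130,0)),(D,(316,222),(-100,-130,0))]/" fit.py; cat >> fit.py <<'E'
print(p[:3], 'w2c local:')
def onplane(m,u,z):
    d=rot(m['attitude']).apply(np.linalg.inv(m['camera_matrix'])@[u[0],u[1],1]); return m['position']+d*(z-m['position'][2])/d[2]
def loc(P): 
    s,k=np.sin(p[2]),np.cos(p[2]); d=P[:2]-p[:2]; return np.array([k*d[0]+s*d[1],-s*d[0]+k*d[1]])
for n,m,u,z in (('jar',S,(173.5,157),90),('jar',D,(254,293),90),('vial',S,(262,268),70),('bowl',S,(178,290),42),('bowl',D,(379,238),42)):
    P=onplane(m,u,z); print(n,P.round(),loc(P).round())
t=rot(telemetry.state()['tool_rot']).as_matrix(); print(t.round(3)); 
for n in('roller',): print(roller(p[4],p[5]))
E
python3 fit.py
```

```text
[ 593.19980642  -82.19196973    8.40651551   20.02884465 -152.06096179
    9.8399189 ]
[[-65.8   6.2]
 [-66.2  -7.5]
 [ 23.2  58.9]
 [ 45.6  39.6]
 [-35.4 -37.4]
 [-14.  -39.4]
 [-70.   -5.1]
 [-77.6   2.8]
 [ -0.9 -23.2]
 [  0.4 -33.4]
 [ 16.8  59.2]
 [-11.   -4.7]
 [ -6.9  -3.5]
 [  0.8   8.6]
 [  1.9   3.6]
 [ -6.8   0.8]
 [ -7.1  -0.3]]
roller [[ 613.35248715 -114.87568479  130.15693178]] seat [[576.71872673 -55.46287498 354.14944749]] tip [[ 616.72934262 -120.35228533   90.74110225]] pivot [[ 656.18129536 -184.33565309  125.        ]]
[593.19980642 -82.19196973   8.40651551] w2c local:
jar [ 506. -189.   90.] [-45. 130.]
jar [ 505. -194.   90.] [-48. 134.]
vial [714.  94.  70.] [  86. -195.]
bowl [800. -68.  42.] [ -96. -183.]
bowl [796. -77.  42.] [-102. -175.]
[[-0.951 -0.     0.311]
 [-0.311  0.001 -0.951]
 [-0.    -1.    -0.001]]
[-38.39734067   0.         130.15693178]
```

Bad start for the optimiser; restart from the good solution.

```bash
sed -i "s/\[600,-150,1.57,.3,1,2.5\]/[543,85,1.956,.4,1.05,2.36]/" fit.py; python3 fit.py
```

```text
[5.43249978e+02 8.40441429e+01 1.95865082e+00 4.03022741e-01
 1.04041684e+00 2.34062852e+00]
[[-0.5 -0. ]
 [ 0.5 -0.6]
 [-2.4 -1.6]
 [-0.2 -2.4]
 [-0.8 -0.3]
 [ 0.1 -0. ]
 [-0.5  1.1]
 [-1.7  1. ]
 [ 0.9 -0.3]
 [ 0.5 -0.4]
 [-1.5 -1.1]
 [-1.  -0.8]
 [-0.5  1.2]
 [-2.5  0.7]
 [ 1.5 -1. ]
 [-1.5 -0.5]
 [-0.3 -0.2]]
roller [[616.44679897 -95.11870919 125.64825157]] seat [[579.36138066  -4.34524023 246.17407776]] tip [[617.29952494 -97.20591484  92.14557206]] pivot [[588.63435515 -27.04257252 125.        ]]
[543.24997844  84.04414293   1.95865082] w2c local:
jar [ 506. -189.   90.] [-239.  138.]
jar [ 505. -194.   90.] [-243.  141.]
vial [714.  94.  70.] [ -56. -161.]
bowl [800. -68.  42.] [-238. -180.]
bowl [796. -77.  42.] [-245. -173.]
[[-0.951 -0.     0.311]
 [-0.311  0.001 -0.951]
 [-0.    -1.    -0.001]]
[-193.53837376    0.          125.64825157]
```

Emit:
send_rows --plan '[[[0,-1,0],[0,-0.1494,0],0],[[0,-1,0],[0,-0.1494,0],0],[[0,-1,0],[0,-0.1494,0],0],[[0,-1,0],[0,-0.1494,0],0],[[0,-1,0],[0,-0.1494,0],0]]'

```text
time_s: 0.65
tcp_pos: [194.1, -593.9, 297.7]
tool_rot: [0.36, -0.36, 0.609, -0.608]
wrist_force: [-0.0, -0.6, -0.1]
width: 51.7
```

Emit:
send_rows --plan '[[[0,-1,0],[0,-0.1494,0],0],[[0,-1,0],[0,-0.1494,0],0],[[0,-1,0],[0,-0.1494,0],0],[[0,-1,0],[0,-0.1494,0],0],[[0,-1,0],[0,-0.1494,0],0]]'

```text
time_s: 1.15
tcp_pos: [194.1, -593.9, 347.8]
tool_rot: [0.558, -0.557, 0.435, -0.435]
wrist_force: [0.2, -0.1, -0.2]
width: 11.2
```

Emit:
send_rows --plan '[[[0,0,0],[0,-0.149,0],0],[[0,0,0],[0,0,0],0]]'

```text
time_s: 1.35
tcp_pos: [194.1, -594.0, 347.7]
tool_rot: [-0.587, 0.587, -0.394, 0.394]
wrist_force: [-0.2, -0.5, -0.4]
width: 0.6
```

```bash
cat > st.py <<'E'
from h import *
import sys
p=np.load('p.npy'); s=telemetry.state(); T=rot(s['tool_rot'])
k,n=np.cos(p[2]),np.sin(p[2])
W=np.array([[k,-n,0],[n,k,0],[0,0,1]]) # case->world
def local(P): return W.T@(np.asarray(P)-[p[0],p[1],0])
def world(L): return W@np.asarray(L,float)+[p[0],p[1],0]
def delta(L): return T.inv().apply(world(L)-s['tcp_pos'])/10
if __name__=='__main__':
    print('t',s['time_s'],'tcp local',local(s['tcp_pos']).round(1),'q',s['q'].round(3),'F',(W.T@s['wrist_force']).round(1),'w',round(s['width'],1))
    print('tool axes (cols) in case frame',(W.T@T.as_matrix()).round(3).tolist())
    # rot err to nominal: x=-xc, y=-z, z=-yc
    a=float(sys.argv[4]) if len(sys.argv)>4 else 0
    N=W@np.array([[-1,0,0],[0,0,-1],[0,-1,0]]).T@R.from_rotvec([0,0,a]).as_matrix()
    print('rotvec to go',(T.inv()*R.from_matrix(N)).as_rotvec().round(4))
    if len(sys.argv)>3: print('shift cm',delta([float(v) for v in sys.argv[1:4]]).round(2))
E
python3 st.py -60 0 340
```

```text
t 1.35 tcp local [-495.6  579.6  347.7] q [-1.274  0.33   1.531  0.     1.281 -1.663] F [-0.4  0.4 -0.4] w 0.6
tool axes (cols) in case frame [[-1.0, -0.0, 0.001], [-0.001, -0.0, -1.0], [0.0, -1.0, 0.0]]
rotvec to go [-0.      0.0015  0.    ]
shift cm [-43.48   0.77  58.03]
```

Emit:
send_rows --plan '[[[-2.9,0.05,3.87],[0,0,0],0],[[-2.9,0.05,3.87],[0,0,0],0],[[-2.9,0.05,3.87],[0,0,0],0],[[-2.9,0.05,3.87],[0,0,0],0],[[-2.9,0.05,3.87],[0,0,0],0]]'

```text
time_s: 1.85
tcp_pos: [318.8, -384.7, 344.8]
tool_rot: [0.586, -0.586, 0.396, -0.396]
wrist_force: [0.1, -0.4, -0.5]
width: 0.3
```

Emit:
send_rows --plan '[[[-2.9,0.05,3.87],[0,0,0],0],[[-2.9,0.05,3.87],[0,0,0],0],[[-2.9,0.05,3.87],[0,0,0],0],[[-2.9,0.05,3.87],[0,0,0],0],[[-2.9,0.05,3.87],[0,0,0],0]]'

```text
time_s: 2.35
tcp_pos: [443.1, -177.3, 342.5]
tool_rot: [-0.586, 0.586, -0.396, 0.396]
wrist_force: [1.6, -1.2, -0.4]
width: 0.3
```

Emit:
send_rows --plan '[[[-2.9,0.05,3.87],[0,0,0],0],[[-2.9,0.05,3.87],[0,0,0],0],[[-2.9,0.05,3.87],[0,0,0],0],[[-2.9,0.05,3.87],[0,0,0],0],[[-2.9,0.05,3.87],[0,0,0],0]]'

```text
time_s: 2.85
tcp_pos: [567.4, 30.2, 339.8]
tool_rot: [-0.586, 0.586, -0.396, 0.395]
wrist_force: [1.2, -0.6, 0.3]
width: 0.8
```

```bash
python3 st.py -60 0 225; python3 - <<'E'
from h import *
cv2.imwrite('pics/w1.png',read_camera('wrist'))
E
```

```text
t 2.85 tcp local [-58.9  -2.  339.8] q [ 0.032  0.245  1.664 -0.     1.233 -0.351] F [-1.  -0.9  0.3] w 0.8
tool axes (cols) in case frame [[-1.0, 0.0, -0.004], [0.004, 0.001, -1.0], [-0.0, -1.0, -0.001]]
rotvec to go [ 0.0006 -0.0043 -0.0002]
shift cm [ 0.11 11.48 -0.19]
```

View pics/w1.png

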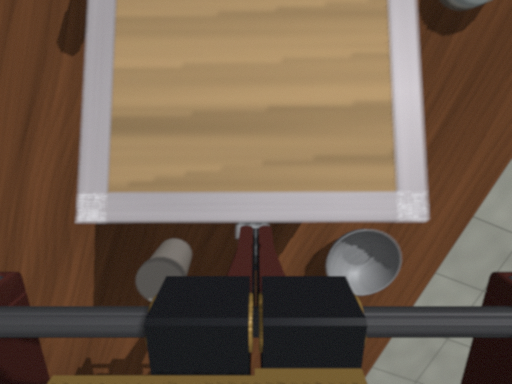

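Emit:
send_rows --plan '[[[0.02,1.8,-0.04],[0,0,0],0],[[0.02,1.8,-0.04],[0,0,0],0],[[0.02,1.8,-0.04],[0,0,0],0],[[0.02,1.8,-0.04],[0,0,0],0],[[0.02,1.8,-0.04],[0,0,0],0]]'

```text
time_s: 3.4
tcp_pos: [565.8, 26.2, 249.8]
tool_rot: [0.586, -0.586, 0.395, -0.396]
wrist_force: [1.3, -1.4, 2.8]
width: 0.6
```

Emit:
send_rows --plan '[[[0,0.8,0],[0,0,0],0],[[0,0.6,0],[0,0,0],0],[[0,0.4,0],[0,0,0],0],[[0,0.3,0],[0,0,0],0],[[0,0,0],[0,0,0],0]]'

```text
time_s: 3.9
tcp_pos: [565.4, 26.7, 229.1]
tool_rot: [0.587, -0.587, 0.394, -0.394]
wrist_force: [-0.2, -1.0, -0.9]
width: 0.5
```

```bash
python3 st.py -60 0 225; python3 - <<'E'
from h import *
a=read_camera('side');cv2.imwrite('pics/s2.png',a);crop(a,150,70,350,270,4,'pics/s2c.png')
E
```

```text
t 3.9 tcp local [-61.5   1.2 229.1] q [ 0.026  0.36   1.777  0.     1.004 -0.362] F [-0.8  0.6 -0.9] w 0.5
tool axes (cols) in case frame [[-1.0, 0.0, -0.0], [0.0, -0.0, -1.0], [-0.0, -1.0, 0.0]]
rotvec to go [-0.     -0.0004 -0.0003]
shift cm [-0.15  0.41  0.12]
```

View pics/s2c.png

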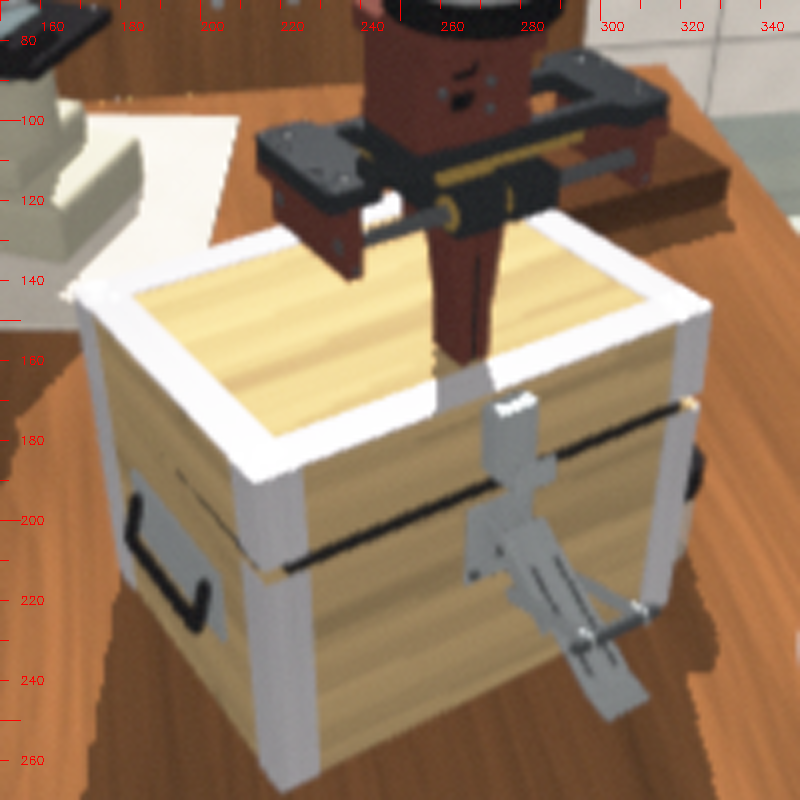

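Emit:
send_rows --plan '[[[0,0.2,0],[0,0,0],0],[[0,0.2,0],[0,0,0],0],[[0,0.1,0],[0,0,0],0],[[0,0,0],[0,0,0],0]]'

```text
time_s: 4.35
tcp_pos: [565.8, 26.3, 225.0]
tool_rot: [0.587, -0.587, 0.394, -0.395]
wrist_force: [-0.9, -1.7, 7.1]
width: 0.4
```

Emit:
send_rows --plan '[[[0,-3,0],[0,0,0],0],[[0,-4,0],[0,0,0],0.5],[[3.5,0,0],[0,0,0],1],[[4.5,0,0],[0,0,0],1],[[4.5,0,0],[0,0,0],1]]'

```text
time_s: 4.85
tcp_pos: [613.1, -89.8, 294.7]
tool_rot: [0.588, -0.587, 0.394, -0.394]
wrist_force: [0.3, 1.1, -0.8]
width: 28.9
```

Emit:
send_rows --plan '[[[0.6,2,-0.1],[0,0,0],1],[[0,2,0],[0,0,0],1],[[0,2,0],[0,0,0],1],[[0,0,0],[0,0,0],1]]'

```text
time_s: 5.25
tcp_pos: [612.1, -94.8, 231.1]
tool_rot: [-0.586, 0.588, -0.396, 0.392]
wrist_force: [-0.8, 0.0, -1.6]
width: 61.2
```

```bash
python3 st.py -193.5 0 131.6; python3 - <<'E'
from h import *
m=camera_model('wrist'); p=np.load('p.npy')
a=read_camera('wrist')
for y in(-26,0,26):
    u=proj(m,c2w(p,roller(p[4],p[5],y)))[0]; print(y,u); cv2.circle(a,tuple(int(v) for v in u),2,(0,0,255),1)
import pickle; pickle.dump(m,open('wm3.pkl','wb'))
cv2.imwrite('pics/w3.png',a); cv2.imwrite('pics/w3b.png',cv2.resize(a[150:384,140:380],None,fx=3,fy=3))
b=read_camera('side');cv2.imwrite('pics/s3.png',b);crop(b,150,90,350,270,4,'pics/s3c.png')
E
```

```text
t 5.25 tcp local [-191.7    3.9  231.1] q [-0.173  0.436  1.652  0.     1.06  -0.561] F [ 0.3  0.7 -1.6] w 61.2
tool axes (cols) in case frame [[-1.0, 0.003, -0.0], [0.0, 0.005, -1.0], [-0.003, -1.0, -0.005]]
rotvec to go [ 0.0048 -0.0003 -0.0034]
shift cm [0.22 9.95 0.44]
-26 [291.15295105 202.13178183]
0 [260.72564246 202.07256446]
26 [230.32201047 202.01339317]
```

View pics/w3b.png

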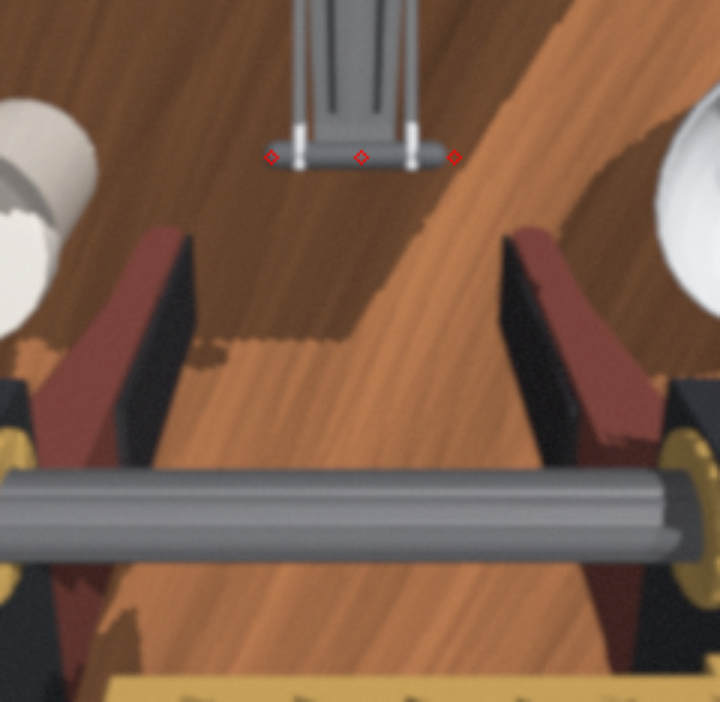

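View pics/s3c.png

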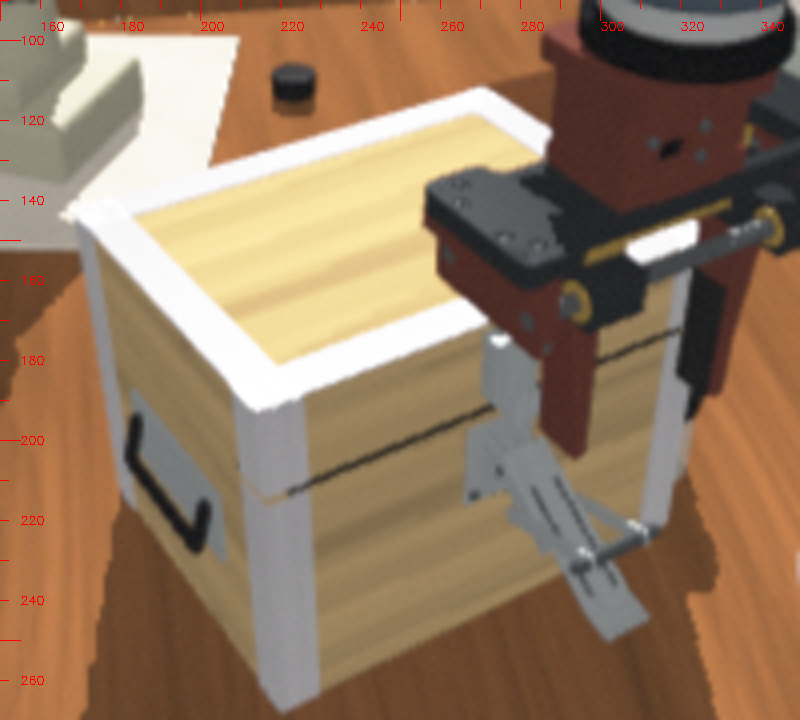

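Emit:
send_rows --plan '[[[0.1,2,0.15],[0,0,0],1],[[0.05,2,0.12],[0,0,0],1],[[0,2,0],[0,0,0],1],[[0,2,0],[0,0,0],1],[[0,0,0],[0,0,0],1]]'

```text
time_s: 5.85
tcp_pos: [616.3, -95.1, 153.1]
tool_rot: [-0.587, 0.587, -0.395, 0.393]
wrist_force: [0.5, 0.6, 0.6]
width: 88.2
```

```bash
python3 - <<'E'
import numpy as np
p=np.load('p.npy'); p[0]-=1.39; p[1]-=.57; np.save('p.npy',p)
E
python3 st.py -193.5 0 131.6; python3 - <<'E'
from h import *
m=camera_model('wrist'); p=np.load('p.npy')
a=read_camera('wrist')
for y in(-26,0,26):
    u=proj(m,c2w(p,roller(p[4],p[5],y)))[0]; print(y,u); cv2.circle(a,tuple(int(v) for v in u),2,(0,0,255),1)
cv2.imwrite('pics/w4b.png',cv2.resize(a[150:384,140:380],None,fx=3,fy=3))
E
```

```text
t 5.85 tcp local [-193.4   -1.4  153.1] q [-0.172  0.538  1.692  0.     0.914 -0.561] F [ 0.4 -0.7  0.6] w 88.2
tool axes (cols) in case frame [[-1.0, 0.002, 0.0], [-0.0, 0.002, -1.0], [-0.002, -1.0, -0.002]]
rotvec to go [ 0.0023  0.0005 -0.0015]
shift cm [ 0.01  2.15 -0.13]
-26 [296.55530407 242.23166925]
0 [253.5920037  242.14704159]
26 [210.64295324 242.06244201]
```

View pics/w4b.png

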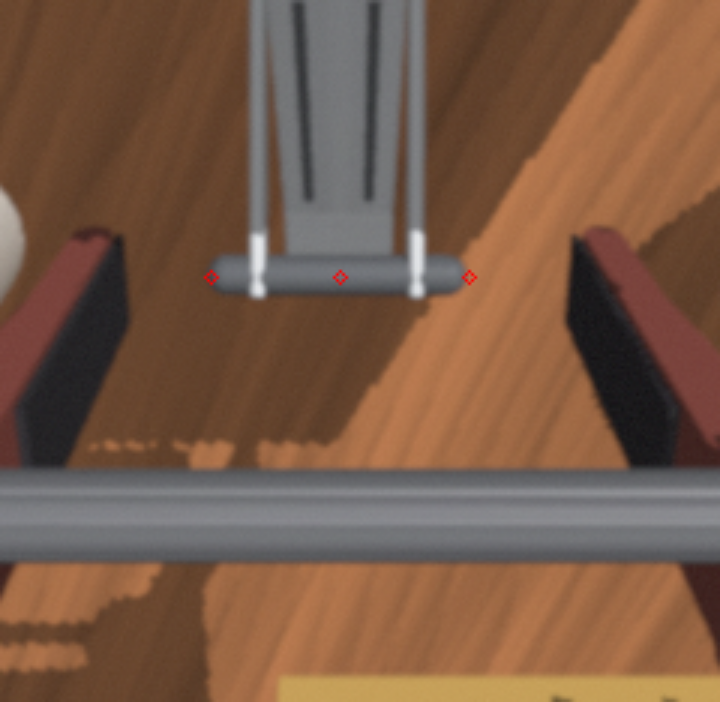

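Emit:
send_rows --plan '[[[-0.03,1.2,-0.1],[0,0,0],1],[[0,0.95,0],[0,0,0],1],[[0,0,0],[0,0,0],0],[[0,0,0],[0,0,0],0],[[0,0,0],[0,0,0],0]]'

```text
time_s: 6.4
tcp_pos: [616.4, -95.7, 133.0]
tool_rot: [0.587, -0.587, 0.394, -0.394]
wrist_force: [-1.2, 0.4, 0.2]
width: 67.0
```

Emit:
send_rows --plan '[[[0,0,0],[0,0,0],0],[[0,0,0],[0,0,0],0],[[0,0,0],[0,0,0],0]]'

```text
time_s: 6.7
tcp_pos: [615.0, -96.2, 132.5]
tool_rot: [-0.586, 0.588, -0.395, 0.394]
wrist_force: [-3.8, -3.8, -0.3]
width: 49.6
```

```bash
python3 st.py -193.5 0 131.6; python3 - <<'E'
from h import *
a=read_camera('wrist')
cv2.imwrite('pics/w5b.png',cv2.resize(a[150:384,140:380],None,fx=3,fy=3))
b=read_camera('side');cv2.imwrite('pics/s5.png',b);crop(b,220,130,400,270,4,'pics/s5c.png')
E
```

```text
t 6.7 tcp local [-194.     0.2  132.5] q [-0.174  0.564  1.704 -0.002  0.875 -0.561] F [-2.1  4.9 -0.3] w 49.6
tool axes (cols) in case frame [[-1.0, 0.0, 0.0], [-0.0, 0.002, -1.0], [-0.0, -1.0, -0.002]]
rotvec to go [ 0.0024  0.0005 -0.0001]
shift cm [-0.05  0.09  0.02]
```

View pics/w5b.png

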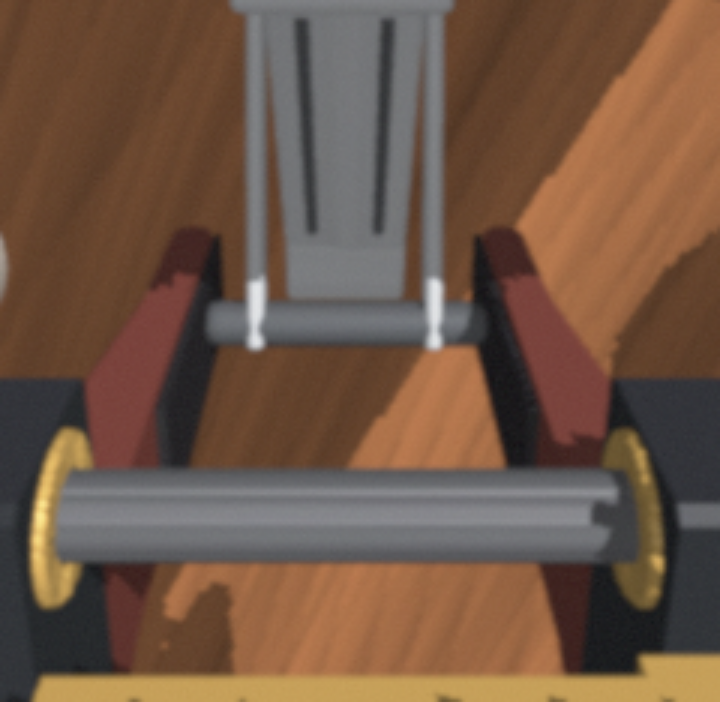

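View pics/s5c.png

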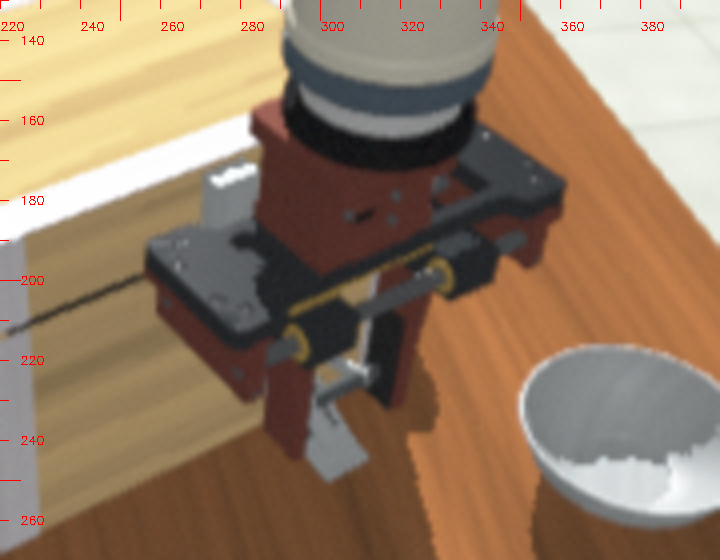

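```bash
python3 - <<'E'
from h import *
from scipy.optimize import fsolve
g=(1.04,1.30+1.04)
print('seat .03',seat(.03), 'seat .4', )
for w in [(-193.5,125.6),(-185,145),(-177,153),(-168,162),(-158,171),(-148,179),(-140,184),(-132,186),(-126,186),(-119.5,186),(-119.5,180),(-119.5,174),(-119.5,168),(-119,165)]:
    s=fsolve(lambda v:(roller(v[0],v[1])-[w[0],0,w[1]])[[0,2]],g); g=s
    print(w,s.round(3),'lean',round(s[1]-s[0],2),np.abs((roller(*s)-[w[0],0,w[1]])).max().round(4))
E
```

```text
seat .03 [-118.9093062     0.          167.97663285] seat .4
(-193.5, 125.6) [1.038 2.338] lean 1.3 0.0
(-185, 145) [1.071 2.022] lean 0.95 0.0
(-177, 153) [1.035 1.796] lean 0.76 0.0
(-168, 162) [1.111 1.659] lean 0.55 0.0
(-158, 171) [1.295 1.615] lean 0.32 0.0
(-148, 179) [1.557 1.669] lean 0.11 0.0
(-140, 184) [1.771 1.738] lean -0.03 0.0
(-132, 186) [1.898 1.732] lean -0.17 0.0
(-126, 186) [1.957 1.691] lean -0.27 0.0
(-119.5, 186) [2.051 1.677] lean -0.37 0.0
(-119.5, 180) [1.787 1.402] lean -0.38 0.0
(-119.5, 174) [1.487 1.124] lean -0.36 0.0
(-119.5, 168) [1.093 0.806] lean -0.29 0.0
(-119, 165) [0.804 0.591] lean -0.21 0.0
```

Emit:
send_rows --plan '[[[-0.42,-1.0,-0.05],[0,0,0],0],[[-0.43,-0.94,0],[0,0,0],0],[[-0.8,-0.8,0],[0,0,0],0],[[-0.9,-0.9,0],[0,0,0],0],[[0,0,0],[0,0,0],0]]'

```text
time_s: 7.3
tcp_pos: [604.6, -70.6, 170.1]
tool_rot: [-0.587, 0.588, -0.394, 0.393]
wrist_force: [-6.3, -1.1, -2.1]
width: 49.4
```

```bash
python3 st.py -168.5 0 169; python3 - <<'E'
from h import *
a=read_camera('wrist')
cv2.imwrite('pics/w6b.png',cv2.resize(a[150:384,140:380],None,fx=3,fy=3))
b=read_camera('side');cv2.imwrite('pics/s6.png',b);crop(b,220,130,400,270,4,'pics/s6c.png')
E
```

```text
t 7.3 tcp local [-166.4    0.2  170.1] q [-0.136  0.496  1.719  0.     0.929 -0.525] F [ 1.3  6.2 -2.1] w 49.4
tool axes (cols) in case frame [[-1.0, 0.001, 0.001], [-0.001, 0.001, -1.0], [-0.001, -1.0, -0.001]]
rotvec to go [ 0.0014  0.0014 -0.0009]
shift cm [0.21 0.11 0.02]
```

View pics/w6b.png

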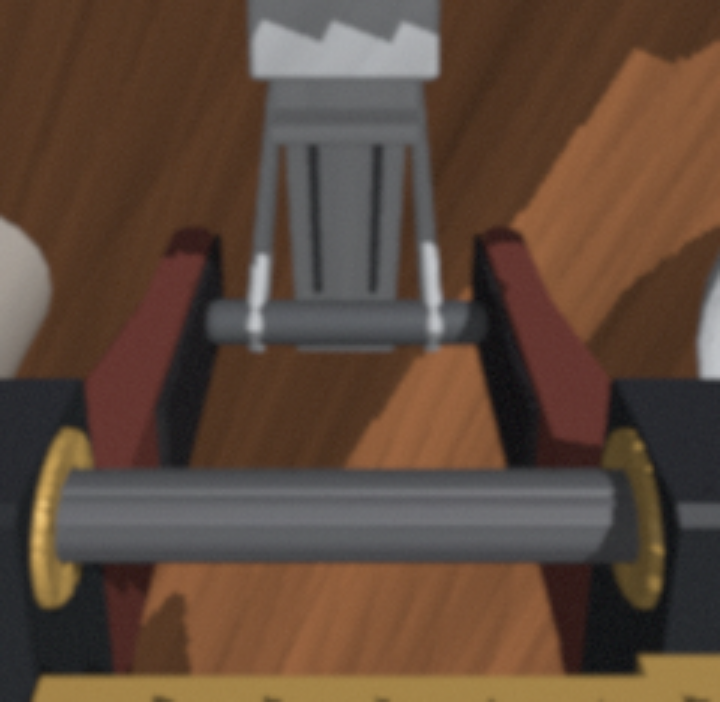

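View pics/s6c.png

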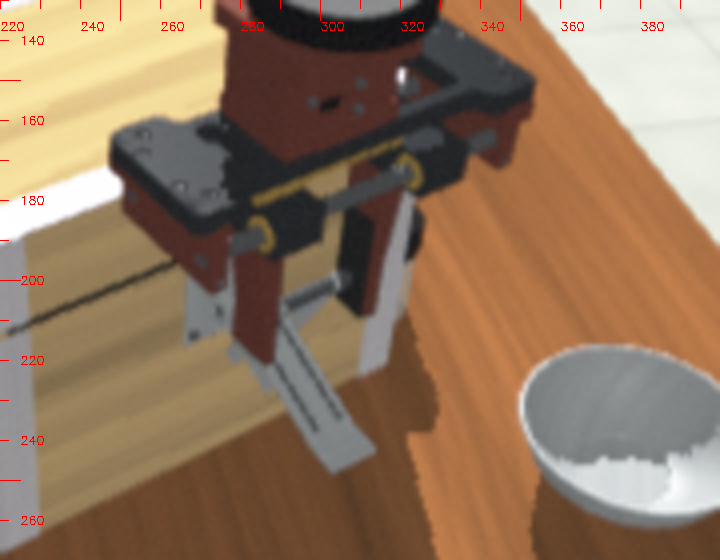

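Emit:
send_rows --plan '[[[-0.9,-0.9,-0.05],[0,0,0],0],[[-1.0,-0.8,0],[0,0,0],0],[[-0.7,-0.5,0],[0,0,0],0],[[0,-0.1,0],[0,0,0],0],[[0,0,0],[0,0,0],0]]'

```text
time_s: 7.9
tcp_pos: [595.4, -48.2, 192.7]
tool_rot: [-0.587, 0.587, -0.394, 0.394]
wrist_force: [-6.0, -2.6, -1.5]
width: 49.3
```

```bash
python3 st.py -140.5 0 191; python3 - <<'E'
from h import *
a=read_camera('wrist')
cv2.imwrite('pics/w7b.png',cv2.resize(a[150:384,140:380],None,fx=3,fy=3))
b=read_camera('side');cv2.imwrite('pics/s7.png',b);crop(b,220,130,400,270,4,'pics/s7c.png')
E
```

```text
t 7.9 tcp local [-142.2    0.2  192.7] q [-1.000e-01  4.500e-01  1.733e+00 -1.000e-03  9.590e-01 -4.890e-01] F [-0.1  6.6 -1.5] w 49.3
tool axes (cols) in case frame [[-1.0, -0.001, 0.001], [-0.001, 0.0, -1.0], [0.001, -1.0, -0.0]]
rotvec to go [0.0003 0.0009 0.0005]
shift cm [-0.17  0.17  0.02]
```

View pics/w7b.png

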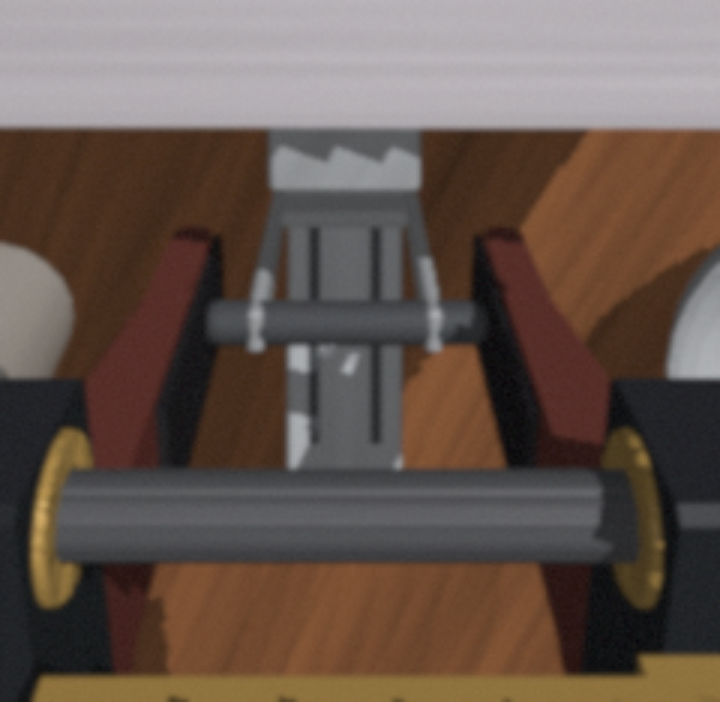

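View pics/s7c.png

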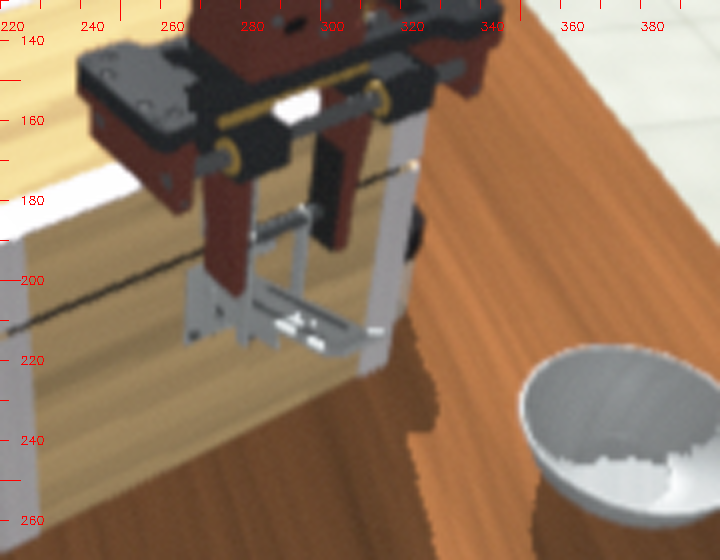

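Emit:
send_rows --plan '[[[-0.8,-0.15,-0.05],[0,0,0],0],[[-0.8,0,0],[0,0,0],0],[[-0.65,0,0],[0,0,0],0],[[0,0,0],[0,0,0],0],[[0,0,0],[0,0,0],0]]'

```text
time_s: 8.5
tcp_pos: [586.8, -27.3, 193.9]
tool_rot: [0.587, -0.587, 0.394, -0.394]
wrist_force: [-4.6, -1.4, -0.1]
width: 49.8
```

```bash
python3 st.py -119.7 0 193; python3 - <<'E'
from h import *
a=read_camera('wrist')
cv2.imwrite('pics/w8b.png',cv2.resize(a[150:384,140:380],None,fx=3,fy=3))
b=read_camera('side');cv2.imwrite('pics/s8.png',b);crop(b,220,130,400,270,4,'pics/s8c.png')
E
```

```text
t 8.5 tcp local [-119.6    0.3  193.9] q [-0.067  0.435  1.755  0.     0.952 -0.455] F [ 0.4  4.8 -0.1] w 49.8
tool axes (cols) in case frame [[-1.0, 0.0, 0.001], [-0.001, -0.0, -1.0], [-0.0, -1.0, 0.0]]
rotvec to go [-0.0002  0.0006 -0.0001]
shift cm [0.01 0.09 0.03]
```

View pics/w8b.png

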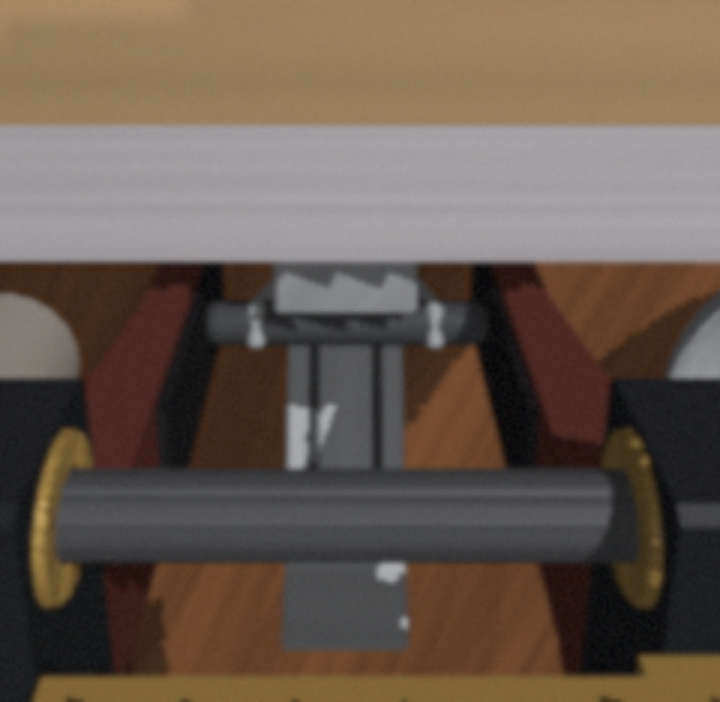

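View pics/s8c.png

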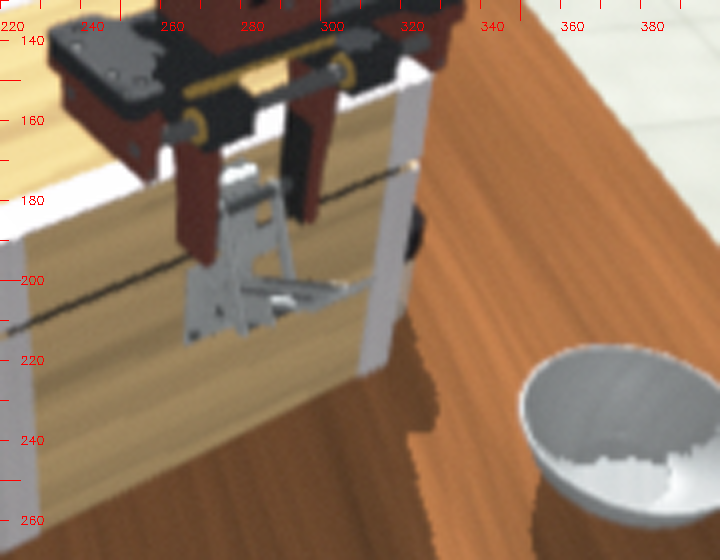

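```bash
python3 - <<'E'
from h import *
p=np.load('p.npy');m=camera_model('wrist')
for a in (.02,.03,.04):
  for n,L in(('block top front',(-113.5,0,189.4)),('block top front corner-12',(-113.5,-12,189.4)),('lid edge',(-100,0,195))):
    u=proj(m,c2w(p,lidp(a,L)))[0]; print(a,n,u.round(1),((u-[140,150])*3).round())
u=proj(m,c2w(p,(-119,0,187)))[0];print(u,((u-[140,150])*3).round())
E
```

```text
0.02 block top front [256.5 253.7] [350. 311.]
0.02 block top front corner-12 [280.  253.7] [420. 311.]
0.02 lid edge [256.7 234. ] [350. 252.]
0.03 block top front [256.6 254.9] [350. 315.]
0.03 block top front corner-12 [280.3 254.9] [421. 315.]
0.03 lid edge [256.7 234.8] [350. 254.]
0.04 block top front [256.6 256.1] [350. 318.]
0.04 block top front corner-12 [280.7 256.1] [422. 318.]
0.04 lid edge [256.7 235.5] [350. 257.]
[256.45993525 258.10606619] [349. 324.]
```

Emit:
send_rows --plan '[[[0,0.5,0],[0,0,0],0],[[0,0.5,0],[0,0,0],0],[[0,0.5,0],[0,0,0],0],[[0,0.2,0],[0,0,0],0],[[0,0,0],[0,0,0],0]]'

```text
time_s: 9.1
tcp_pos: [586.9, -27.7, 176.9]
tool_rot: [0.587, -0.587, 0.394, -0.394]
wrist_force: [-5.1, -1.3, 0.8]
width: 49.3
```

```bash
python3 st.py -119.7 0 175; python3 - <<'E'
from h import *
a=read_camera('wrist')
cv2.imwrite('pics/w9b.png',cv2.resize(a[150:384,140:380],None,fx=3,fy=3))
b=read_camera('side');cv2.imwrite('pics/s9.png',b);crop(b,240,150,340,230,7,'pics/s9c.png')
E
```

```text
t 9.1 tcp local [-120.     0.3  176.9] q [-0.068  0.458  1.765  0.     0.918 -0.455] F [0.7 5.2 0.8] w 49.3
tool axes (cols) in case frame [[-1.0, 0.0, -0.0], [0.0, -0.0, -1.0], [-0.0, -1.0, 0.0]]
rotvec to go [-0.0004 -0.0001 -0.0001]
shift cm [-0.03  0.19  0.03]
```

View pics/w9b.png

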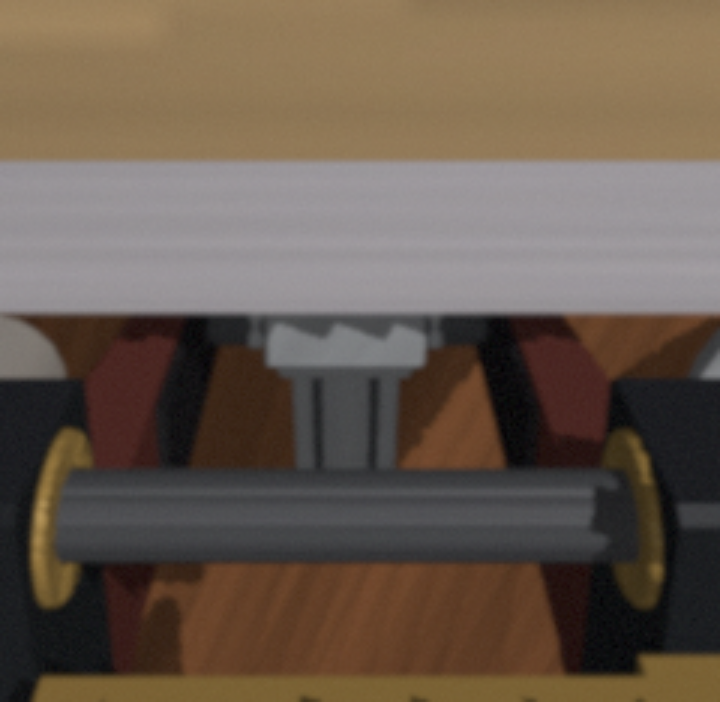

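View pics/s9c.png

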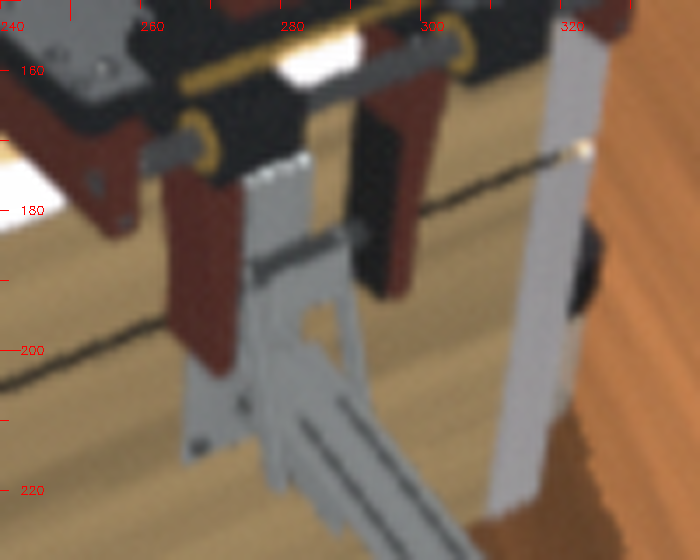

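Emit:
send_rows --plan '[[[0,0.15,0],[0,0,0],0],[[0,0.1,0],[0,0,0],0],[[0,0,0],[0,0,0],0],[[0,0,0],[0,0,0],0]]'

```text
time_s: 9.6
tcp_pos: [587.0, -27.7, 174.7]
tool_rot: [0.587, -0.587, 0.394, -0.394]
wrist_force: [-5.6, -1.0, 4.6]
width: 49.5
```

```bash
python3 st.py -119.7 0 175; python3 - <<'E'
from h import *
b=read_camera('side');cv2.imwrite('pics/s10.png',b);crop(b,240,150,340,230,7,'pics/s10c.png')
E
```

```text
t 9.6 tcp local [-120.     0.3  174.7] q [-0.067  0.461  1.766  0.     0.914 -0.455] F [1.1 5.5 4.6] w 49.5
tool axes (cols) in case frame [[-1.0, -0.0, 0.0], [-0.0, -0.001, -1.0], [0.0, -1.0, 0.001]]
rotvec to go [-0.0006  0.      0.0002]
shift cm [-0.03 -0.03  0.03]
```

View pics/s10c.png

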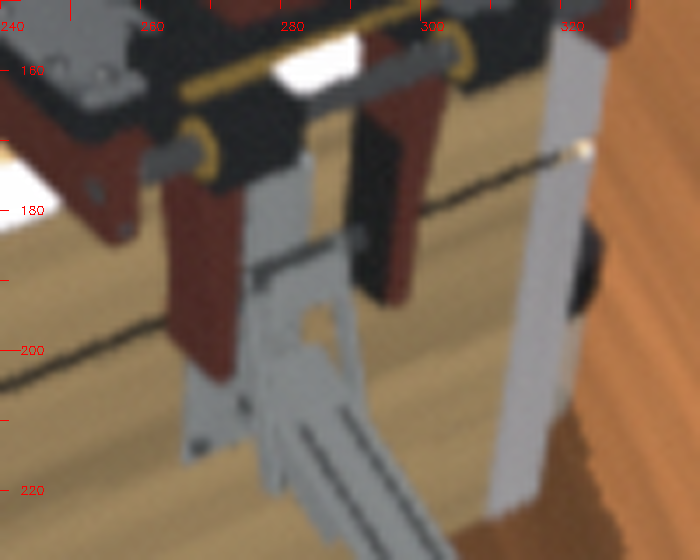

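Emit:
send_rows --plan '[[[0,0.05,0],[0,0,0],0.2],[[0,0,0],[0,0,0],1],[[0,0,0],[0,0,0],1],[[0,0,0],[0,0,0],1],[[0,0,0],[0,0,0],1]]'

```text
time_s: 10.15
tcp_pos: [587.4, -27.6, 173.8]
tool_rot: [0.587, -0.587, 0.394, -0.395]
wrist_force: [-0.5, 0.1, -0.7]
width: 77.8
```

Emit:
send_rows --plan '[[[0,-1,0],[0,0,0],1],[[0,-2,0],[0,0,0],1],[[0,-2,0],[0,0,0],1],[[0,0,0],[0,0,0],1]]'

```text
time_s: 10.55
tcp_pos: [588.7, -27.7, 226.8]
tool_rot: [0.588, -0.586, 0.392, -0.396]
wrist_force: [0.6, -0.1, 0.1]
width: 88.0
```

```bash
python3 st.py -119.7 0 175; python3 - <<'E'
from h import *
b=read_camera('side');cv2.imwrite('pics/s11.png',b);crop(b,240,130,340,230,7,'pics/s11c.png')
a=read_camera('wrist')
cv2.imwrite('pics/w11b.png',cv2.resize(a[150:384,140:380],None,fx=3,fy=3))
E
```

```text
t 10.55 tcp local [-120.7   -1.3  226.8] q [-0.067  0.394  1.731  0.     1.011 -0.455] F [-0.3 -0.5  0.1] w 88.0
tool axes (cols) in case frame [[-1.0, -0.002, 0.0], [-0.0, -0.005, -1.0], [0.002, -1.0, 0.005]]
rotvec to go [-0.0053  0.0001  0.0025]
shift cm [-0.11  5.18 -0.16]
```

View pics/s11c.png

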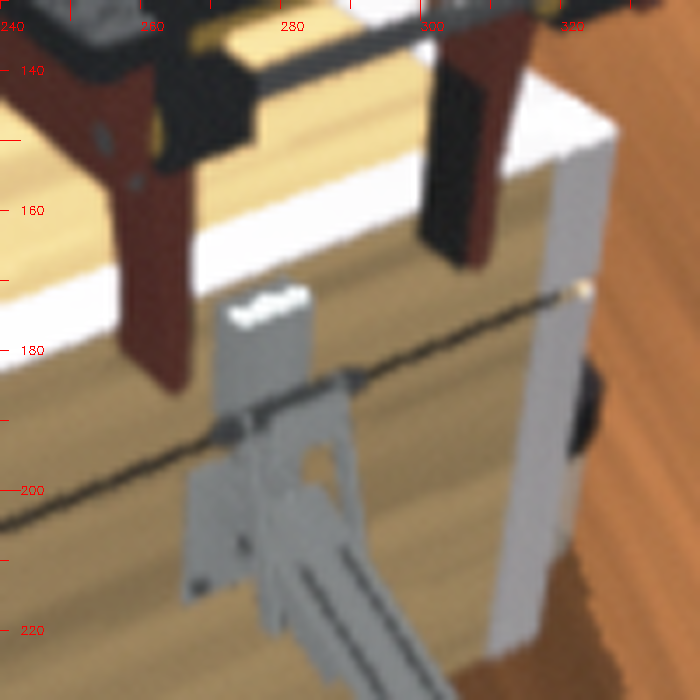

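View pics/w11b.png

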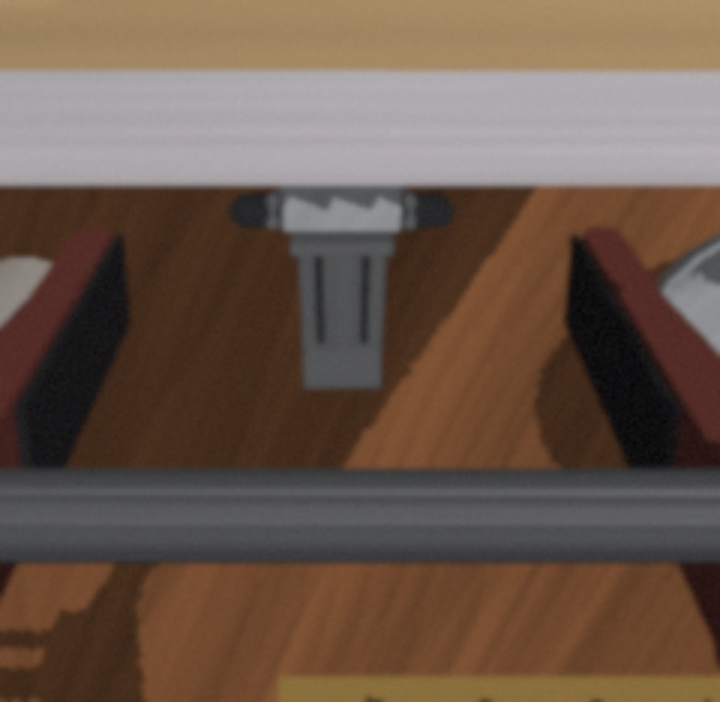

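Emit:
send_rows --plan '[[[3.5,0,0.3],[0,0,0],0],[[4.5,0,0],[0,0,0],0],[[4,0,0],[0,0,0.13],0],[[0,0,0],[0,0,0.13],0],[[0,0,0],[0,0,0.13],0]]'

```text
time_s: 11.15
tcp_pos: [634.9, -138.7, 222.8]
tool_rot: [0.653, -0.498, 0.502, -0.272]
wrist_force: [-0.5, -0.2, -0.2]
width: 51.6
```

Emit:
send_rows --plan '[[[0,0,0],[0,0,0.13],0],[[0,0,0],[0,0,0.13],0],[[0,0,0],[0,0,0.13],0],[[0,0,0],[0,0,0.12],0],[[0,0,0],[0,0,0],0]]'

```text
time_s: 11.65
tcp_pos: [633.6, -138.7, 218.9]
tool_rot: [0.698, -0.355, 0.613, -0.098]
wrist_force: [-0.3, -0.2, -0.3]
width: 11.2
```

```bash
cat > press.py <<'E'
from st import *
def tcp(t,s,a,gap=0):
    y=np.array([np.sin(a),0,-np.cos(a)]); x=np.array([-np.cos(a),0,-np.sin(a)])
    n=np.array([-np.cos(t),0,np.sin(t)])
    h=10*abs(x@n)
    return levpt(t,s,10+h+gap)-25*y
if __name__=='__main__':
    a=float(sys.argv[1]); yo=float(sys.argv[2]); cur=local(s['tcp_pos'])
    prev=None
    A=W.T@T.as_matrix()
    for t,ss,g in [(1.09,70,40),(1.09,70,8),(1.09,70,0),(.95,70,0),(.8,70,0),(.65,71,0),(.5,72,0),(.35,73,0),(.2,74,0),(.1,75,0),(0,75,0),(-.03,75,0)]:
        L=tcp(t,ss,a,g)+[0,yo,0]
        d=(L-(cur if prev is None else prev)); prev=L
        print(t,g,L.round(1),'step cm',(A.T@d/10).round(2))
E
python3 st.py -230 -4 220 0.9; python3 press.py 0.9 -4; python3 - <<'E'
from h import *
b=read_camera('side');cv2.imwrite('pics/s12.png',b)
E
```

```text
t 11.65 tcp local [-240.4   -0.9  218.9] q [-0.463  0.818  1.259  0.559  1.792 -0.934] F [-0.   0.3 -0.3] w 11.2
tool axes (cols) in case frame [[-0.617, 0.787, -0.002], [0.005, 0.001, -1.0], [-0.787, -0.617, -0.005]]
rotvec to go [ 0.0014 -0.0055 -0.006 ]
shift cm [-0.73  0.74  0.3 ]
1.09 40 [-226.7   -4.   156.1] step cm [4.09 4.95 0.34]
1.09 8 [-211.9   -4.   127.7] step cm [1.32 2.92 0.01]
1.09 0 [-208.2   -4.   120.6] step cm [0.33 0.73 0.  ]
0.95 0 [-203.9   -4.   110.2] step cm [0.56 0.98 0.  ]
0.8 0 [-197.7   -4.    99.9] step cm [0.43 1.13 0.  ]
0.65 0 [-190.7   -4.    90.2] step cm [0.33 1.15 0.  ]
0.5 0 [-184.4   -4.    83. ] step cm [0.18 0.94 0.  ]
0.35 0 [-177.    -4.    76.5] step cm [0.05 0.98 0.  ]
0.2 0 [-168.5   -4.    70.9] step cm [-0.08  1.01  0.  ]
0.1 0 [-162.4   -4.    67.5] step cm [-0.11  0.7   0.  ]
0 0 [-155.8   -4.    65.5] step cm [-0.26  0.64 -0.  ]
-0.03 0 [-153.8   -4.    65.1] step cm [-0.09  0.19 -0.  ]
```

View pics/s12.png

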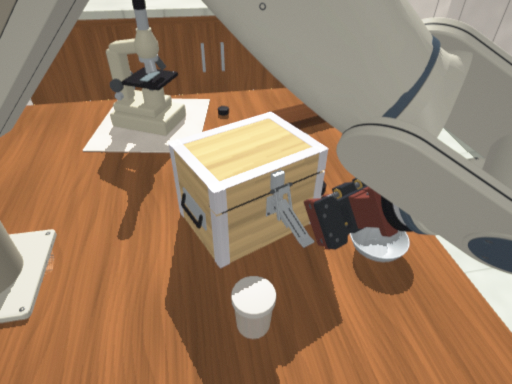

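Emit:
send_rows --plan '[[[1.4,1.6,0.1],[0,0,0],0],[[1.4,2,0.1],[0,0,0],0],[[1.4,2,0.1],[0,0,0],0],[[1.2,2,0],[0,0,0],0],[[0,0.2,0],[0,0,0],0]]'

```text
time_s: 12.2
tcp_pos: [625.3, -108.6, 130.0]
tool_rot: [0.699, -0.358, 0.611, -0.098]
wrist_force: [0.1, 1.0, 0.7]
width: 0.5
```

```bash
python3 st.py -211.9 -4 127.7 0.9; python3 press.py 0.9 -4 ; python3 - <<'E'
from h import *
b=read_camera('side');cv2.imwrite('pics/s13.png',b); crop(b,200,150,400,300,4,'pics/s13c.png')
b=read_camera('scene'); crop(b,120,90,320,290,4,'pics/c13.png')
E
```

```text
t 12.2 tcp local [-209.3   -4.6  130. ] q [-0.432  0.897  1.329  0.563  1.649 -0.996] F [ 0.9 -0.5  0.7] w 0.5
tool axes (cols) in case frame [[-0.621, 0.784, 0.002], [0.001, 0.004, -1.0], [-0.784, -0.621, -0.004]]
rotvec to go [ 0.0041 -0.0015 -0.0012]
shift cm [ 0.34 -0.06 -0.06]
1.09 40 [-226.7   -4.   156.1] step cm [-0.97 -2.98 -0.07]
1.09 8 [-211.9   -4.   127.7] step cm [1.31 2.92 0.01]
1.09 0 [-208.2   -4.   120.6] step cm [0.33 0.73 0.  ]
0.95 0 [-203.9   -4.   110.2] step cm [0.56 0.98 0.  ]
0.8 0 [-197.7   -4.    99.9] step cm [0.42 1.13 0.01]
0.65 0 [-190.7   -4.    90.2] step cm [0.32 1.15 0.01]
0.5 0 [-184.4   -4.    83. ] step cm [0.18 0.94 0.  ]
0.35 0 [-177.    -4.    76.5] step cm [0.05 0.98 0.  ]
0.2 0 [-168.5   -4.    70.9] step cm [-0.09  1.01  0.  ]
0.1 0 [-162.4   -4.    67.5] step cm [-0.11  0.7   0.  ]
0 0 [-155.8   -4.    65.5] step cm [-0.26  0.64  0.  ]
-0.03 0 [-153.8   -4.    65.1] step cm [-0.09  0.19  0.  ]
```

View pics/s13c.png

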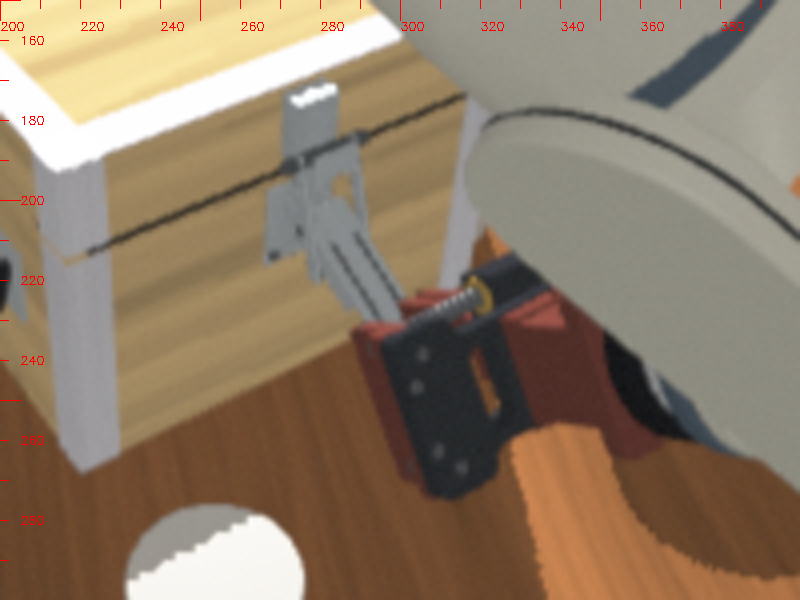

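View pics/c13.png

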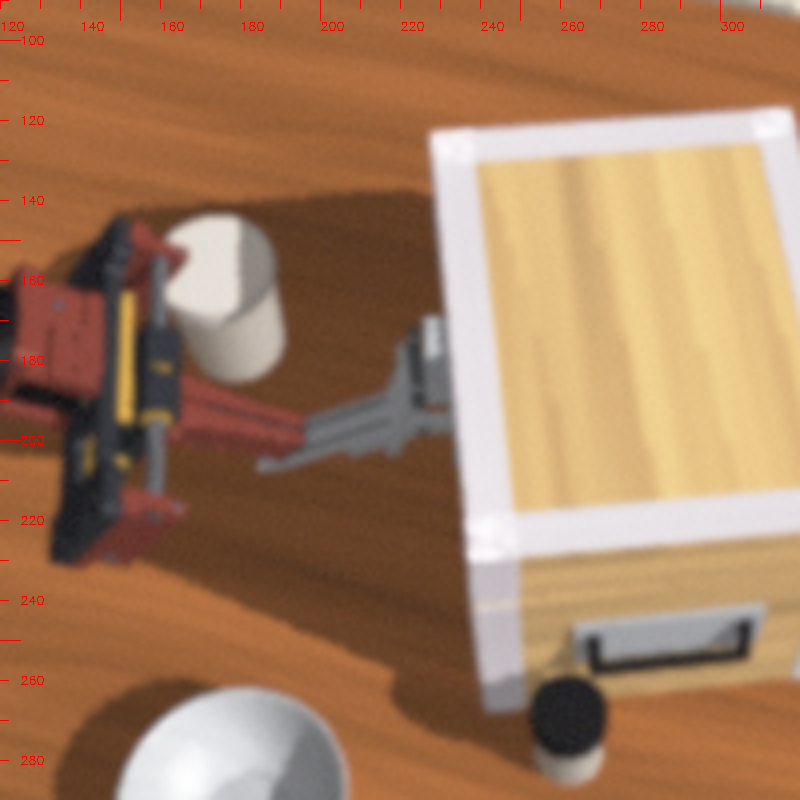

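Emit:
send_rows --plan '[[[0.65,0.65,0.25],[0,0,0],0],[[0.56,1,0],[0,0,0],0],[[0.42,1.13,0],[0,0,0],0],[[0,0,0],[0,0,0],0]]'

```text
time_s: 12.7
tcp_pos: [624.8, -98.5, 101.5]
tool_rot: [0.7, -0.357, 0.611, -0.099]
wrist_force: [1.9, -0.9, -0.5]
width: 0.3
```

```bash
python3 st.py -197.7 -7 99.9 0.9; python3 - <<'E'
from h import *
b=read_camera('side');crop(b,200,150,400,300,4,'pics/s14c.png')
E
```

```text
t 12.7 tcp local [-199.9   -7.9  101.5] q [-0.422  0.928  1.342  0.571  1.605 -1.014] F [-1.6 -1.4 -0.5] w 0.3
tool axes (cols) in case frame [[-0.621, 0.784, 0.0], [0.001, 0.0, -1.0], [-0.784, -0.621, -0.001]]
rotvec to go [ 0.0005 -0.0005 -0.0006]
shift cm [-0.01  0.27 -0.09]
```

View pics/s14c.png

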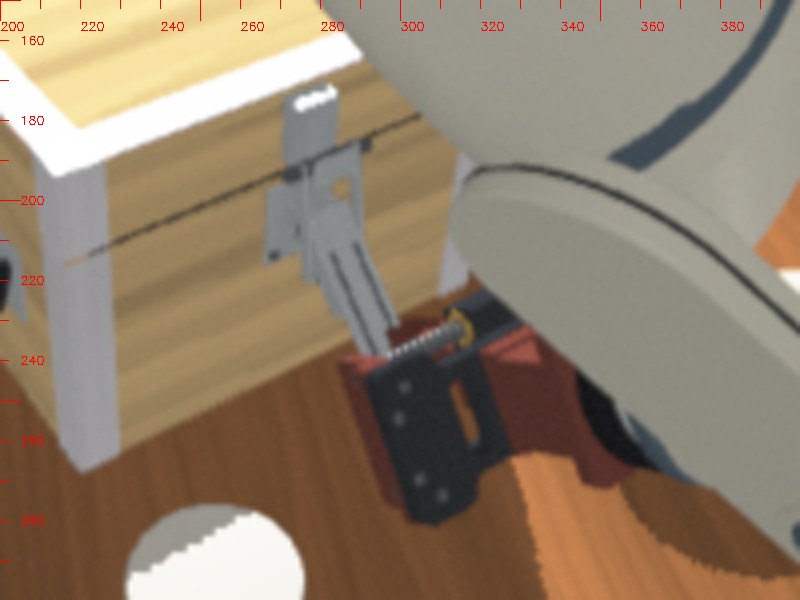

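Emit:
send_rows --plan '[[[0.32,1.25,-0.05],[0,0,0],0],[[0.18,1.0,0],[0,0,0],0],[[0.05,1.0,0],[0,0,0],0],[[0,0,0],[0,0,0],0]]'

```text
time_s: 13.15
tcp_pos: [615.6, -78.3, 77.7]
tool_rot: [0.7, -0.357, 0.611, -0.099]
wrist_force: [0.8, 0.4, -0.2]
width: 0.3
```

```bash
python3 st.py -177 -7 76.5 0.9; python3 - <<'E'
from h import *
b=read_camera('side');crop(b,200,150,400,300,4,'pics/s15c.png')
b=read_camera('scene'); crop(b,120,90,320,290,4,'pics/c15.png')
E
```

```text
t 13.15 tcp local [-177.7   -7.1   77.7] q [-0.402  0.943  1.382  0.584  1.552 -1.032] F [ 0.  -0.9 -0.2] w 0.3
tool axes (cols) in case frame [[-0.621, 0.784, 0.001], [0.0, 0.001, -1.0], [-0.784, -0.621, -0.001]]
rotvec to go [ 0.0012 -0.0004 -0.001 ]
shift cm [ 0.05  0.12 -0.01]
```

View pics/s15c.png

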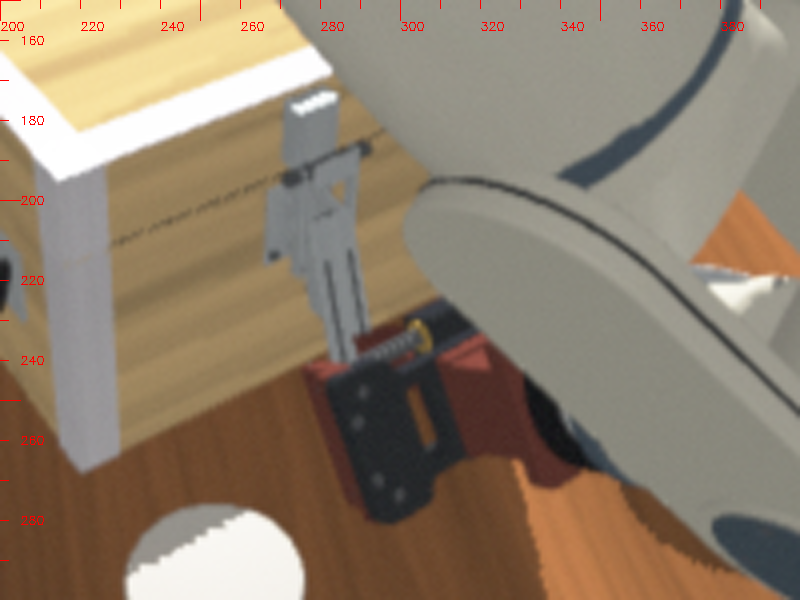

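View pics/c15.png

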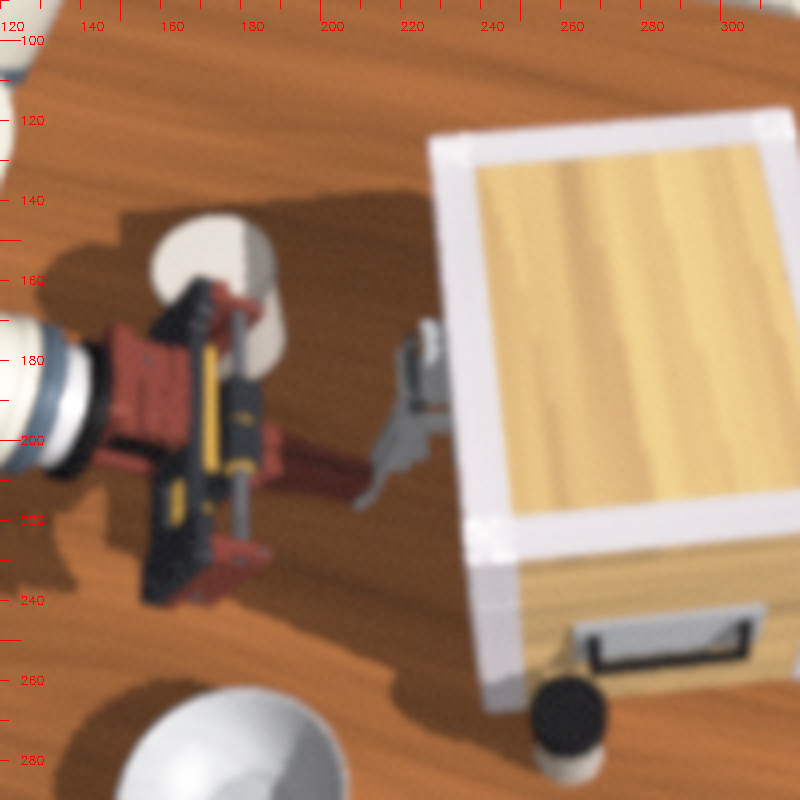

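Emit:
send_rows --plan '[[[-0.05,1.1,0],[0,0,0],0],[[-0.1,0.7,0],[0,0,0],0],[[-0.25,0.65,0],[0,0,0],0],[[0,0,0],[0,0,0],0]]'

```text
time_s: 13.65
tcp_pos: [607.6, -58.3, 65.7]
tool_rot: [0.7, -0.357, 0.61, -0.099]
wrist_force: [-0.0, -1.1, 0.6]
width: 0.5
```

```bash
python3 st.py -155.8 -7 65.5 0.9; python3 - <<'E'
from h import *
b=read_camera('side');crop(b,200,150,400,300,4,'pics/s16c.png')
E
```

```text
t 13.65 tcp local [-156.1   -7.2   65.7] q [-0.381  0.944  1.42   0.598  1.511 -1.041] F [-1.   0.5  0.6] w 0.5
tool axes (cols) in case frame [[-0.622, 0.783, 0.001], [0.0, 0.001, -1.0], [-0.783, -0.622, -0.001]]
rotvec to go [ 0.0012 -0.     -0.0001]
shift cm [-0.    0.04 -0.02]
```

View pics/s16c.png

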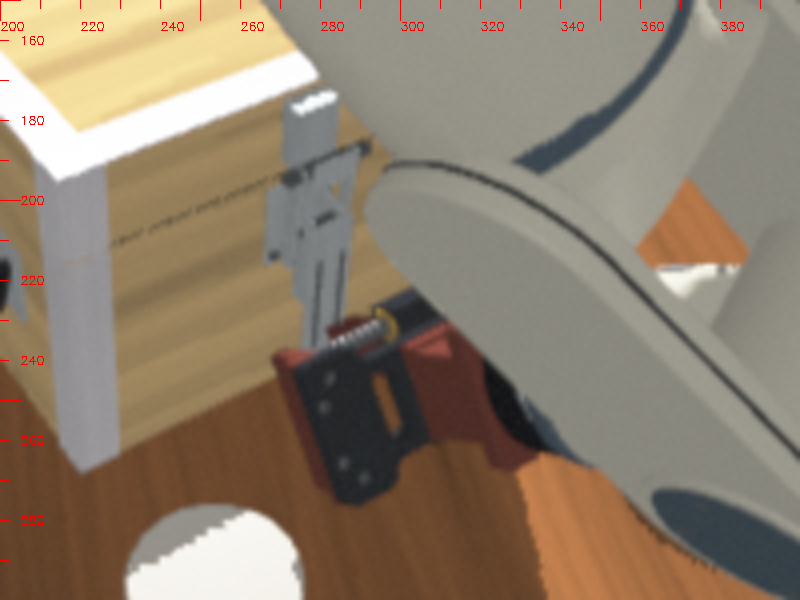

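Emit:
send_rows --plan '[[[-0.1,0.15,0],[0,0,0],0],[[-0.1,0.12,0],[0,0,0],0],[[0,0,0],[0,0,0],0]]'

```text
time_s: 14.0
tcp_pos: [607.5, -57.5, 66.0]
tool_rot: [0.7, -0.358, 0.609, -0.101]
wrist_force: [1.7, -8.2, -0.4]
width: 0.6
```

```bash
python3 st.py -155.8 -7 65.5 0.9
```

```text
t 14.0 tcp local [-155.3   -7.5   66. ] q [-0.38   0.941  1.424  0.599  1.505 -1.042] F [-8.2  1.5 -0.4] w 0.6
tool axes (cols) in case frame [[-0.624, 0.781, -0.0], [-0.001, -0.001, -1.0], [-0.781, -0.624, 0.001]]
rotvec to go [-0.0007  0.0005  0.0035]
shift cm [ 0.07 -0.01 -0.05]
```

Emit:
send_rows --plan '[[[0,-1,0],[0,0,0],0],[[0,-2.5,0],[0,0,0],0],[[0,-3.5,0],[0,0,0],0],[[0,-4,0],[0,0,0],0],[[0,-4,0],[0,0,0],0]]'

```text
time_s: 14.5
tcp_pos: [651.5, -165.5, 160.7]
tool_rot: [0.7, -0.357, 0.611, -0.099]
wrist_force: [0.4, 0.1, -0.6]
width: 0.7
```

Emit:
send_rows --plan '[[[0,-4,0],[0,0,0],0],[[0,-4,0],[0,0,0],0],[[0,-4,0],[0,0,0],0],[[0,0,0],[0,0,0],0]]'

```text
time_s: 14.9
tcp_pos: [688.5, -255.7, 237.9]
tool_rot: [0.701, -0.357, 0.608, -0.103]
wrist_force: [0.4, -0.4, 1.2]
width: 0.3
```

```bash
python3 st.py -155.8 -7 65.5 0.9; python3 - <<'E'
from h import *
from ov import overlay
p=np.load('p.npy').copy(); p[3]=.01;p[4]=0;p[5]=0
b=read_camera('side');cv2.imwrite('pics/s17.png',b);crop(b,160,100,340,270,4,'pics/s17c.png'); overlay('side',b,p,'pics/o17.png',(160,100,340,270),4)
b=read_camera('scene');cv2.imwrite('pics/c17.png',b); overlay('scene',b,p,'pics/oc17.png',(120,90,380,290),3)
E
```

```text
t 14.9 tcp local [-369.5   -7.4  237.9] q [-0.553  0.956  0.923  0.532  1.991 -0.908] F [-0.5 -0.2  1.2] w 0.3
tool axes (cols) in case frame [[-0.626, 0.78, -0.003], [-0.002, -0.005, -1.0], [-0.78, -0.626, 0.005]]
rotvec to go [-0.005   0.0022  0.0059]
shift cm [ 0.06 27.46 -0.18]
```

View pics/s17c.png

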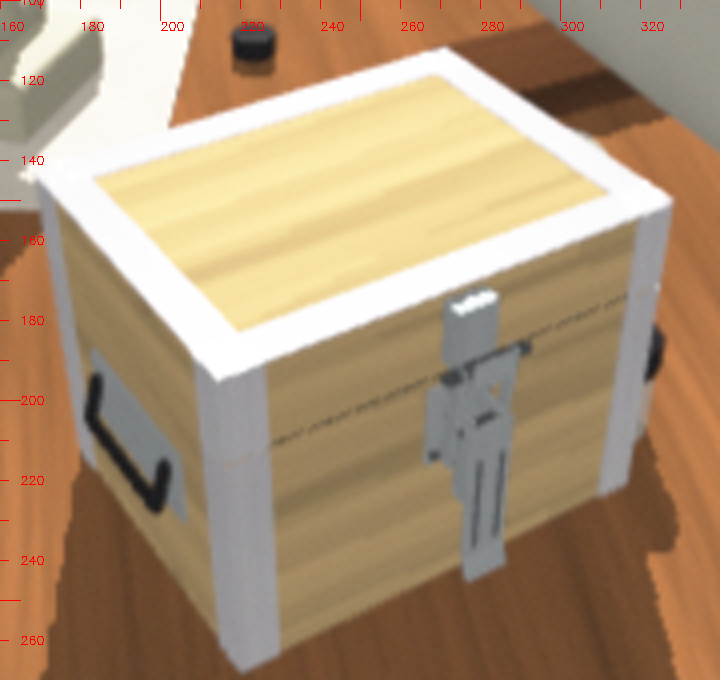

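View pics/o17.png

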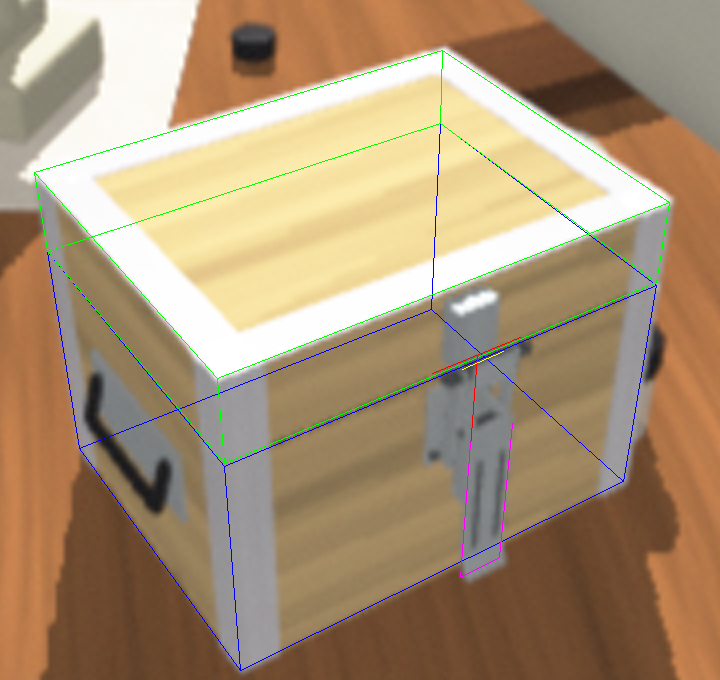

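View pics/oc17.png

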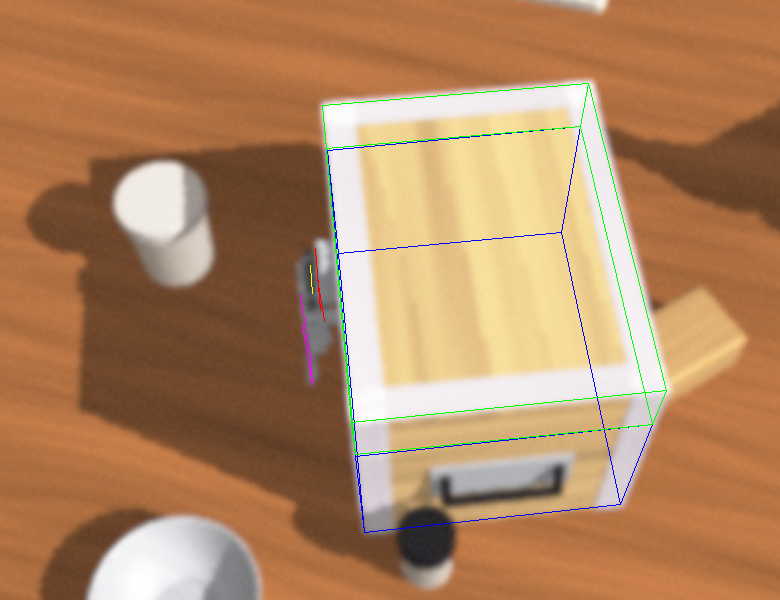

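```bash
python3 - <<'E'
from h import *
print(r.close_job())
E
```

```text
the job is handed in; nothing more can be done
None
```

The case is shut and latched, and the job is handed in at about 15 s of the 51 s allowed; it reports no verdict.

- **Lid:** I pushed it down onto its seal with closed fingertips, reading about 7 N.
- **Hook:** I pinched the loop's roller by its ends and lifted it over the lip, which raised the lever with it. I then lowered the roller into the keeper until contact, at about 5 N. After I let go, the side and wrist pictures both showed it lying in the hook. The lever was still raised, about 1.1 rad by the geometry.
- **Lever:** I pressed it down with the tool tilted. The force fell to about zero past the dead point, then rose to about 8 N against the stop where the model puts 0 rad.

**Last checks:** After backing off, I compared the side and scene pictures with the model at lever 0 and lid 0.01 rad.
- The lever was flat and the lid evenly down, both within a few enlarged pixels of the model. The roller was in the hook.
- The jar's position measured unchanged. The bowl, vial and block looked undisturbed, but I did not measure them again.
- The arm was clear of everything.

**Disagreements:**
- The measured tool position sometimes scattered 1–3 mm around the command.
- The latch plane lay about 1.5 mm to the side of my first fit, which I corrected before grasping.
- The case's rim did not match the model in the first pictures, so I left it out of the fit.

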